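Set up a small-satellite stack and its reference cell for a lamp test

TASK

Get the bench ready for the lamp test. First lay the battery pack flat in the middle of the base frame's deck, its length running straight from the connector edge to the opposite edge; then set the upper frame over it with all four corner posts fully home in the base frame's sockets, and stand the star camera upright, lens up, in the middle of the mount block on top. On the plywood lamp board, stand the sun cell upright midway between the lamp's bright face and the dark stop plate and in line with them, one of its dark glass faces square to the lamp (this may be done at any time); leave the screw jar and the tape roll where they are.

Things in the scene. Friction and masses are not known exactly. Their poses are not given: they have to be found in the camera images.
- base_frame: Fixed lower frame: 128 mm square deck, top at z 8 mm, clear between the towers, black connector block (20 mm high) on its -x edge, reaching x -76. Origin: centre of underside, on the bench; z up, x from connector to opposite edge. Dark corner towers, 24 mm square, centred at x, y +-52 mm, top at z 38 mm, each with a 14 mm square hole from its top down to the deck.
- lamp_board: Fixed plywood board 270 x 130 mm, top at z 15 mm. Origin: its underside (bench), midway between lamp face and stop plate; z up, x from lamp to stop. Round black lamp (96 mm across, top at z 120 mm) with a bright face at x -80 mm, its body behind to x -160; upright dark stop plate 90 mm wide, top at z 70 mm, near side at x +80 mm. Both centred on y 0; clear between them.
- battery_center (a point): Centre of the loose battery pack, a black block 66 mm long (x) x 42 mm wide (y) x 44 mm high (z up), a narrow brown band round its middle and four round steel cell ends on top; half-turns are alike. Underside 22 mm below this point. About 0.25 kg.
- frame_mount (a point): Centre of the loose upper frame's mount block: 44 mm square, top 17 mm above, open 124 mm frame and ribs 17 mm below; grip here. Axes along the sides, z up. Corner posts at x, y +-52 mm: shoulders 57 mm below, then tapered spigots, 10 mm thick (4 at the tip), to 77 mm below; stands on these. Home, shoulders sit on the towers, this point 95 mm above the bench; any quarter-turn fits. 0.35 kg.
- camera_center (a point): Centre of the loose star camera, an upright aluminium cylinder 50 mm across and 44 mm high with dark bands and a dark round lens in its top; z is its axis, up. Its underside is 22 mm below this point. About 0.2 kg.
- cell_center (a point): Centre of the loose sun cell, a white upright block 30 mm thick (x) x 48 mm wide (y) x 46 mm high (z up) with dark glass on both of its 48 mm wide faces (looking along +x and -x), which are alike. Its underside is 23 mm below this point. About 0.15 kg.
- jar_center (a point): Centre of a small loose amber jar with a white cap, 34 mm across and 35 mm high, standing on the bench; to be left alone.
- tape_center (a point): Centre of a small loose roll of yellow-brown tape lying flat on the bench, a ring 48 mm across and 19 mm high; to be left alone.
Not all that is in view belongs to the job. Leave any green or red look-alike of the part that bears battery_center alone.

How it is judged:
By the outcome, as a careful person would: the job done as asked, in the order asked, and still so for the second after the job is handed in, with the robot touching nothing.
It also fails if it takes over 104 s, if anything falls off the work surface, if the arm or the gripper's body presses on something with over 40 N, if the wrist force passes 120 N, or if a joint passes its speed limit or range.

ROBOT

A 7-joint arm with a two-finger parallel gripper is mounted at the origin on the work surface. World frame = base frame: x ahead of the robot, y to its left, z up, the work surface at z = 0. Lengths are in m, angles in rad, forces in N, time in s.
With the tool pointing down it reaches from about 0.425 to 0.975 m from the base axis. Payload 16.7 kg.
Tool frame: the origin (TCP) lies at the very end of the fingers, on their centre line; the grasp point (between the pads) lies 19 mm behind it (tcp_to_grasp is the distance from the TCP to the grasp point, in m); z points along the fingers, y is the direction in which the jaws open and shut (so a half turn about z gives the same grasp; the last joint's range is limited). The gripper opens to 85 mm and grips with 20 to 120 N. Pads are 22 mm wide; open, the fingers measure 114 mm over their backs; the gripper's body (76 mm by 85 mm) begins 54 mm behind the grasp point. The pads swing forward as they close: fully open they stand 13 mm farther back than shut.
Start: joints at [-1.397, 0.426, 0.074, 1.606, -0.034, 1.111, -0.067], TCP at [0.214, 0.64, 0.231] pointing down, gripper open.
Joint ranges: [-2.85, 2.85], [-0.5, 2.14], [-1.23, 1.37], [0.21, 2.46], [-1.02, 4.16], [0.16, 2.05], [-2.73, 2.73]. Speed limits (rad/s): [1.89, 1.89, 2.39, 2.39, 3.01, 3.01, 3.01].

INTERFACE

Orientations are given as a rotation vector (axis times angle).
In Python, from station import * gives the robot as it stands.
- The arm moves only by the tool play_rows, never from a script. Its argument "moves" is a list of rows, each a list of 7 numbers: the turn, a rotation vector about the tool's x, y, z in rad, then the shift along the tool's x, y, z in cm, then the opening, from -1 (shut) to 1 (fully open). In form: [[ax, ay, az, tx, ty, tz, gripper], ...]. A call has 1 to 10 rows; each row is the pose to reach, as a shift and turn from the pose commanded when the call began, along the tool's axes at that moment; what a row does not reach only later rows make up. A row lasts 1/10 s, in which the tool goes at most 50 mm and 8.59 degrees, less where a joint would pass 70% of its speed; a pose out of reach is approached as far as the arm can. A call with a gripper value outside its range is refused whole. The fingers move at their own pace and stop on an object; "grip_force" is the grip in N (left out, the last holds). Time passes only in rows, so rows that repeat a pose let the fingers close. It gives the time, the measured TCP pose, the force and the opening at its end, in the units of the state.
- read_state(): the state, without advancing time (a new reading comes with each control period).
- read_camera(name): name is "scene" or "top" or "wrist"; returns the picture (400x640x3 uint8, red, green, blue); there is no depth.
- camera_params(name): a dict with "fx", "fy", "cx", "cy" (pixels), "k1" (the pictures are not rectified: a ray, as slopes to the right and down, at radius r is drawn at 1 + k1 r^2 times it, then the intrinsics apply), "world_from_camera" (4x4, takes a point from camera to world coordinates); the wrist camera has in their place "T_tool_cam" (4x4, takes a point from camera to tool coordinates, whose origin is the TCP and whose axes are the flange's). Camera axes: x right, y up, looking along -z (the intrinsics and any distortion apply to the point x, -y, -z); pixel columns grow to the right and rows downward; lengths in m; the calibration is good to about 2 mm. A picture is of the moment at which its call begins: read the wrist's pose just before it. camera_params takes no time and is no camera call.
- sign_off(): hands the job in, once; it reports no verdict.
The state is a dict: "time": time; "joints": joint angles; "joint_vel": joint speeds; "effort": joint torques, N m; "position": TCP position; "tcp_rot": TCP orientation; "contact_force": force on the tool from outside, world axes, zero at the start; "wrist_torque": the same for the moment, N m; "grip_width": finger opening in m.
Only numpy, scipy, OpenCV 4.12 (cv2) and the standard library are available. Lean on these libraries where they do the work, as an engineer would, in place of code of your own. Each camera call takes 0.05 s, during which the arm holds its last target.

## Working session

There is one attempt and no reset: what is moved stays moved. The work goes in short steps, Python scripts to look and compute and a tool call to move; the robot and the scene stay as the last step left them, time stands still between calls to the robot, and variables do not carry over. Pictures are saved under pics/ and viewed, and the job is handed in when it is done.

Besides the shell and the picture viewer there is one more tool, called after ">>>" as name([rows], argument=value, ...), one row to a line, values as JSON. play_rows: Moves the arm, as the interface text tells. Its arguments: {"type":"object","properties":{"moves":{"type":"array","items":{"type":"array","items":{"type":"number"}}},"grip_force":{"type":"number"}},"required":["moves"]}

```bash
ls; mkdir -p pics
cat > h.py <<'E'
import numpy as np,cv2
from station import *
from scipy.spatial.transform import Rotation as R
E
python3 - <<'E'
from h import *
for n in("scene","top"):
    im=read_camera(n);cv2.imwrite(f"pics/{n}0.png",im[:,:,::-1]);p=camera_params(n);print(n,p)
s=read_state();print(s);print(camera_params("wrist"))
im=read_camera("wrist");cv2.imwrite("pics/wrist0.png",im[:,:,::-1])
E
```

```text
pics
scene {'fx': 412.2891519916634, 'fy': 412.2891519916634, 'cx': 320.546913159714, 'cy': 188.20048065290834, 'k1': -0.07688472517709231, 'world_from_camera': array([[ 0.77798605, -0.47764725,  0.40815537,  0.946948  ],
       [ 0.62819637,  0.58068226, -0.51785851, -0.45336637],
       [ 0.01034511,  0.65928842,  0.75181897,  0.76313467],
       [ 0.        ,  0.        ,  0.        ,  1.        ]])}
top {'fx': 508.5341851223921, 'fy': 508.5341851223921, 'cx': 325.1577517888844, 'cy': 197.37317949301976, 'k1': -0.11580150689164583, 'world_from_camera': array([[-1.62594601e-02,  9.79950641e-01, -1.98575856e-01,
         3.28563388e-01],
       [-9.99863120e-01, -1.65435592e-02,  2.28441844e-04,
         7.38065204e-03],
       [-3.06128970e-03,  1.98552390e-01,  9.80085495e-01,
         1.30506796e+00],
       [ 0.00000000e+00,  0.00000000e+00,  0.00000000e+00,
         1.00000000e+00]])}
{'time': 0.1, 'joints': array([-1.39749557,  0.42668047,  0.07382613,  1.60654974, -0.03410467,
        1.11078952, -0.06710459]), 'joint_vel': array([-1.76415816e-03, -1.46354346e-03, -2.19188337
[... 305 characters left out ...]
.04857935e-01, -3.10063898e+00,  1.82597975e-03]), 'contact_force': array([-0.32166199,  0.38349666, -0.24255485]), 'wrist_torque': array([ 0.05284236,  0.00788906, -0.05735878]), 'grip_width': 0.08552565774982274}
{'fx': 329.0272706705284, 'fy': 329.0272706705284, 'cx': 318.90472794608354, 'cy': 200.6743789666637, 'k1': -0.06828014240680452, 'T_tool_cam': array([[-2.72838466e-04,  9.56345287e-01,  2.92238972e-01,
         7.38584527e-02],
       [ 9.99999908e-01,  3.58070332e-04, -2.38162739e-04,
        -2.78918321e-04],
       [-3.32407919e-04,  2.92238880e-01, -9.56345297e-01,
        -1.42205296e-01],
       [ 0.00000000e+00,  0.00000000e+00,  0.00000000e+00,
         1.00000000e+00]])}
```

View pics/scene0.png

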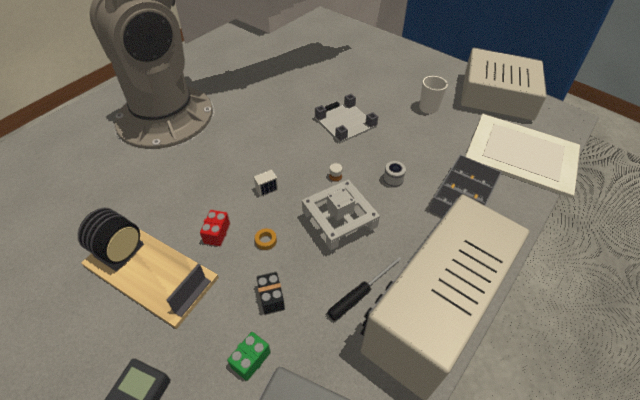

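View pics/top0.png

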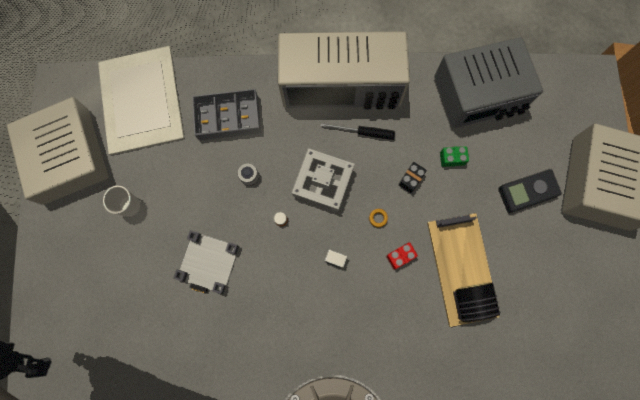

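View pics/wrist0.png

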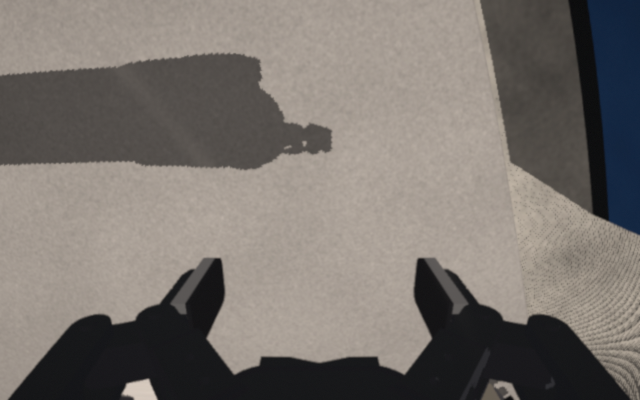

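The top view shows the black pack with the brown band at (413,178), its look-alikes in red (403,256) and green (455,156), the upper frame at (323,180), the base frame at (208,262), the camera at (248,173), the cell at (336,259) and the lamp board at (465,270). Only the black block matches the description, so I'll enlarge that area.

Run:
```python
import cv2,numpy as np
t=cv2.imread("pics/top0.png")
def crop(n,a,b,c,d,k): cv2.imwrite("pics/%s.png"%n,cv2.resize(t[c:d,a:b],None,fx=k,fy=k,interpolation=cv2.INTER_CUBIC))
A=cv2.resize(t[140:220,380:480],None,fx=4,fy=4,interpolation=2)
B=cv2.resize(t[220:300,170:270],None,fx=4,fy=4,interpolation=2)
cv2.imwrite("pics/c1.png",np.hstack([A,B]))
C=cv2.resize(t[140:220,280:380],None,fx=4,fy=4,interpolation=2)
D=cv2.resize(t[235:285,310:360],(400,320),interpolation=2)
cv2.imwrite("pics/c2.png",np.hstack([C,D]))
crop("c3",410,520,200,340,4)
```

```text
(no output)
```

View pics/c1.png

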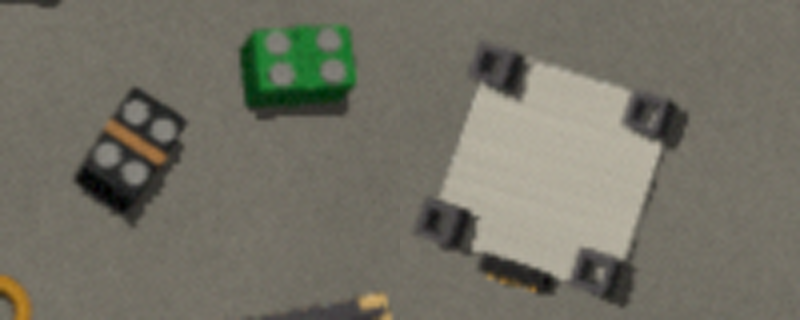

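View pics/c2.png

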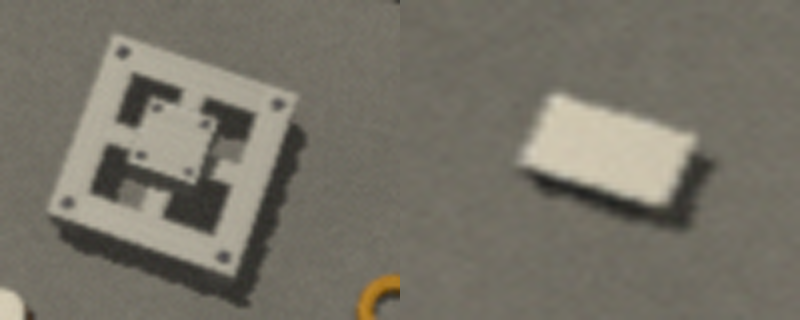

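View pics/c3.png

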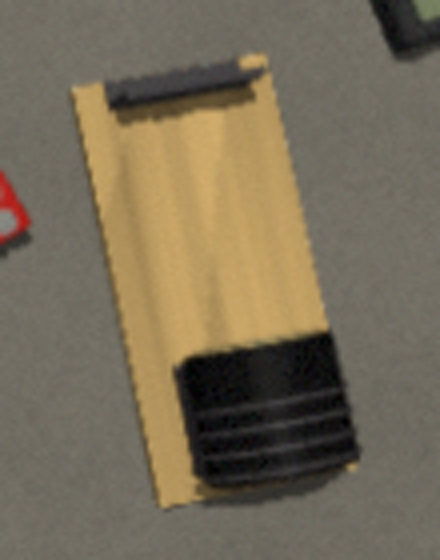

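The crops confirm that the black pack with the brown band and four steel ends is the battery. Base connector is at about (200,288) in the top view, and the cell's long side runs across the image. Next I'll measure with masks.

```bash
cat >> h.py <<'E'
def ray(name,uv,Twc=None):
    p=camera_params(name)
    T=p["world_from_camera"] if Twc is None else Twc
    uv=np.atleast_2d(np.asarray(uv,float))
    K=np.array([[p['fx'],0,p['cx']],[0,p['fy'],p['cy']],[0,0,1]])
    n=cv2.undistortPoints(uv[:,None,:],K,np.array([p['k1'],0,0,0,0.]))[:,0]
    d=np.c_[n[:,0],-n[:,1],-np.ones(len(n))]@T[:3,:3].T
    return T[:3,3],d
def onplane(name,uv,z,Twc=None):
    o,d=ray(name,uv,Twc); return o+d*((z-o[2])/d[:,2])[:,None]
def toolT(s=None):
    s=s or read_state(); T=np.eye(4);T[:3,:3]=R.from_rotvec(s['tcp_rot']).as_matrix();T[:3,3]=s['position'];return T
def wristT(s=None): return toolT(s)@camera_params("wrist")["T_tool_cam"]
def tritwo(o1,d1,o2,d2):
    d1=d1/np.linalg.norm(d1);d2=d2/np.linalg.norm(d2)
    A=np.c_[d1,-d2];x=np.linalg.lstsq(A,o2-o1,rcond=None)[0]
    a=o1+d1*x[0];b=o2+d2*x[1];return (a+b)/2,np.linalg.norm(a-b)
def blobs(m,amin,amax=1e9):
    n,l,st,c=cv2.connectedComponentsWithStats(m.astype(np.uint8))
    return [(c[i],st[i,4],l==i) for i in range(1,n) if amin<=st[i,4]<=amax]
def rect_of(name,mask,z,Twc=None):
    cs,_=cv2.findContours(mask.astype(np.uint8),cv2.RETR_EXTERNAL,cv2.CHAIN_APPROX_NONE)
    c=max(cs,key=cv2.contourArea)[:,0,:]
    P=onplane(name,c,z,Twc)[:,:2]*1000
    r=cv2.minAreaRect(P.astype(np.float32)); return r
E
python3 - <<'E'
from h import *
t=cv2.imread("pics/top0.png")
hsv=cv2.cvtColor(t,cv2.COLOR_BGR2HSV);H,S,V=[hsv[:,:,i].astype(int) for i in range(3)]
def win(m,a,b,c,d):
    o=np.zeros_like(m);o[c:d,a:b]=m[c:d,a:b];return o
def show(n,m,z,amin=4):
    for c,a,l in blobs(m,amin): print(n,c.round(1),a,(onplane("top",c[None],z)[0]*1000).round(1),rect_of("top",l,z))
print(V[255:265,200:215].mean(),V[150:160,300:310].mean(),V[175,413-20])
show("batcells",win((V>130)&(S<40),395,430,155,195),.044)
show("band",win((S>90)&(V>100),395,430,155,195),.044)
show("cell",win((V>185)&(S<60),315,360,240,280),.046,30)
show("deck",win((V>140)&(S<60),170,250,225,305),.008,30)
show("upper",win((V>140)&(S<60),285,365,140,220),.060,30)
show("cam",win((V>130)&(S<60),230,265,158,190),.044,30)
show("board",win((S>90)&(V>90),420,510,205,330),.015,60)
show("jar",win((V>170)&(S<60),265,295,205,230),.035,30)
show("tape",win((S>120)&(V>90),360,395,200,235),.019,30)
E
```

```text
177.56666666666666 138.09 113
batcells [413.6 168. ] 5 [ 657.2 -221.3   44. ] ((657.2196655273438, -221.07815551757812), (2.585252523422241, 5.411149978637695), 86.9670639038086)
batcells [406.6 178.2] 10 [ 630.6 -201.9   44. ] ((630.6928100585938, -202.21139526367188), (8.215682983398438, 6.5803542137146), 15.40766716003418)
batcells [413.6 182.8] 9 [ 618.3 -219.2   44. ] ((617.6931762695312, -219.0470428466797), (7.805387020111084, 5.240089416503906), 89.0998306274414)
band [413.3 175.1] 56 [ 638.5 -219.6   44. ] ((638.4239501953125, -219.86770629882812), (43.138362884521484, 8.137728691101074), 54.1349983215332)
cell [335.5 257.8] 192 [431. -16.  46.] ((431.05755615234375, -16.03266716003418), (43.597049713134766, 26.350749969482422), 68.4820556640625)
deck [207.4 262.2] 1958 [427.3 311.2   8. ] ((428.3358459472656, 311.558349609375), (127.17020416259766, 126.7997817993164), 72.51118469238281)
upper [322.4 177.5] 1602 [631.9  13.1  60. ] ((631.2166137695312, 12.216293334960938), (124.80846405029297, 123.93228149414062), 69.48369598388672)
cam [246.7 171.9] 149 [654.1 207.4  44. ] ((653.9097900390625, 206.52130126953125), (47.889556884765625, 46.494476318359375), 0.7097013592720032)
board [458.5 261.6] 3638 [ 417.4 -329.8   15. ] ((399.14984130859375, -340.09002685546875), (269.11273193359375, 132.0133514404297), 9.175078392028809)
jar [279.6 217.7] 107 [535.3 123.2  35. ] ((535.585693359375, 123.00936126708984), (27.471569061279297, 28.406394958496094), 63.62715148925781)
tape [378.  217.4] 192 [ 534.6 -127.4   19. ] ((534.3017578125, -127.49857330322266), (46.46234130859375, 44.12260055541992), 88.9635009765625)
```

```bash
cat >> h.py <<'E'
def go(x,y,z,psi,s=None):
    """print shift (cm) & turn of tool to reach TCP x,y,z (mm) with jaw axis at psi deg"""
    T=toolT(s);a=np.radians(psi)
    Y=np.array([np.cos(a),np.sin(a),0]);Z=np.array([0,0,-1.]);X=np.cross(Y,Z)
    Rt=np.c_[X,Y,Z]
    rv=R.from_matrix(T[:3,:3].T@Rt).as_rotvec()
    d=T[:3,:3].T@(np.array([x,y,z])/1000-T[:3,3])*100
    print("turn",rv.round(4),"shift cm",d.round(2),"dist",np.linalg.norm(d).round(1),"deg",np.degrees(np.linalg.norm(rv)).round(1))
E
python3 - <<'E'
from h import *
go(428,312,250,72.5)
E
```

```text
turn [-0.001   0.0001 -0.0173] shift cm [-30.69 -24.31  -1.9 ] dist 39.2 deg 1.0
```

>>> play_rows([
  [0,0,-0.017,-30.7,-24.3,-1.9,1],
  [0,0,-0.017,-30.7,-24.3,-1.9,1],
  [0,0,-0.017,-30.7,-24.3,-1.9,1],
  [0,0,-0.017,-30.7,-24.3,-1.9,1],
  [0,0,-0.017,-30.7,-24.3,-1.9,1],
  [0,0,-0.017,-30.7,-24.3,-1.9,1],
  [0,0,-0.017,-30.7,-24.3,-1.9,1],
  [0,0,-0.017,-30.7,-24.3,-1.9,1],
  [0,0,-0.017,-30.7,-24.3,-1.9,1],
  [0,0,-0.017,-30.7,-24.3,-1.9,1],
])

```text
time: 1.15
position: [0.4286, 0.3115, 0.2504]
tcp_rot: [-0.482, -3.104, -0.0]
contact_force: [-0.8, 0.5, 0.1]
grip_width: 0.0855
```

```bash
cat >> h.py <<'E'
def snap(n):
    s=read_state();im=read_camera("wrist")[:,:,::-1].copy()
    cv2.imwrite(f"pics/{n}.png",im);import pickle;pickle.dump(s,open(f"pics/{n}.pkl","wb"))
    print("t",s['time'],s['position'].round(4),s['joints'].round(2));return im,s
E
python3 -c "
from h import *
snap('w1')"
```

```text
t 1.15 [0.4286 0.3115 0.2504] [-0.96  0.17  0.24  1.92 -0.05  1.06  0.56]
```

View pics/w1.png

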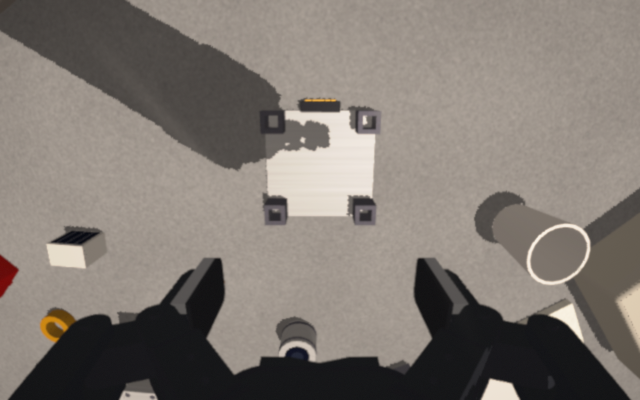

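Run:
```python
import cv2
t=cv2.imread("pics/w1.png")
cv2.imwrite("pics/c4.png",cv2.resize(t[90:235,250:390],None,fx=4,fy=4,interpolation=cv2.INTER_CUBIC))
```

```text
(no output)
```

View pics/c4.png

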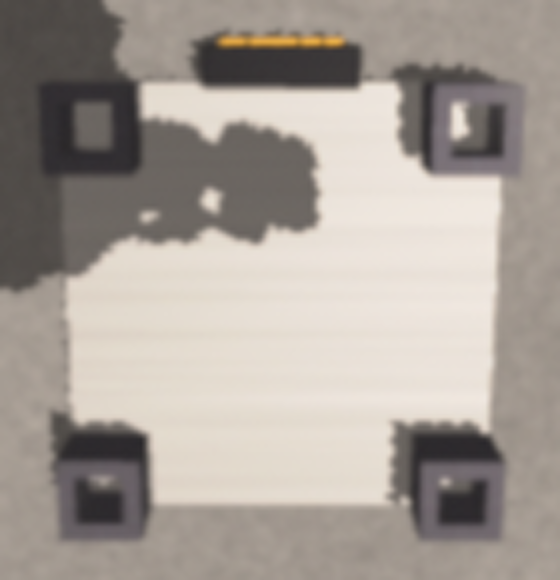

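```bash
cat >> h.py <<'E'
def fit2d(M,W):
    """rigid 2D fit model M->W ; returns angle deg, t, residuals"""
    M=np.asarray(M,float);W=np.asarray(W,float);mc,wc=M.mean(0),W.mean(0)
    A=(M-mc);B=(W-wc);a=np.arctan2((A[:,0]*B[:,1]-A[:,1]*B[:,0]).sum(),(A*B).sum())
    Rm=np.array([[np.cos(a),-np.sin(a)],[np.sin(a),np.cos(a)]]);t=wc-Rm@mc
    return np.degrees(a),t,(W-(M@Rm.T+t))
E
python3 - <<'E'
from h import *
import pickle
s=pickle.load(open("pics/w1.pkl","rb"));T=wristT(s)
px=np.array([[84,128],[476,128],[101,499],[459,499]])/4+np.array([250,90])-.4
W=onplane("wrist",px,.038,T)[:,:2]*1000
M=[[-52,-52],[-52,52],[52,-52],[52,52]]
print(W.round(1));print(fit2d(M,W))
print("deck top"); t=cv2.imread("pics/top0.png")
c4=np.array([[655,117],[497,63],[598,272],[443,222]])  # c1 crop coordinates right half (+400)
px=(c4-[400,0])/4+np.array([170,220])-.4
print((onplane("top",px,.038)[:,:2]*1000).round(1))
E
```

```text
[[362.8 278.8]
 [394.2 377.3]
 [461.7 247.9]
 [492.7 345.4]]
(np.float64(-17.646228901414123), array([427.84439352, 312.35128207]), array([[ 0.26920963,  0.20651581],
       [ 0.1119358 , -0.36304392],
       [ 0.04691472,  0.89816753],
       [-0.42806015, -0.74163942]]))
deck top
[[457.6 239.2]
 [493.  340.5]
 [361.7 273.4]
 [393.3 372. ]]
```

Run:
```python
from h import *
go(638,-220,180,54.1)
```

```text
turn [-1.000e-04 -3.000e-04  3.206e-01] shift cm [-36.08 -44.45   7.01] dist 57.7 deg 18.4
```

>>> play_rows([
  [0,0,0.32,-36.1,-44.4,7,1],
  [0,0,0.32,-36.1,-44.4,7,1],
  [0,0,0.32,-36.1,-44.4,7,1],
  [0,0,0.32,-36.1,-44.4,7,1],
  [0,0,0.32,-36.1,-44.4,7,1],
  [0,0,0.32,-36.1,-44.4,7,1],
  [0,0,0.32,-36.1,-44.4,7,1],
  [0,0,0.32,-36.1,-44.4,7,1],
  [0,0,0.32,-36.1,-44.4,7,1],
  [0,0,0.32,-36.1,-44.4,7,1],
])

```text
time: 2.2
position: [0.6118, -0.1491, 0.1889]
tcp_rot: [-0.962, -2.99, -0.001]
contact_force: [1.3, 1.2, 1.4]
grip_width: 0.0856
```

Run:
```python
from h import *
go(638,-220,180,54.1)
```

```text
turn [ 0.0002 -0.0006  0.0038] shift cm [-6.26 -4.23  0.89] dist 7.6 deg 0.2
```

>>> play_rows([
  [0,0,0.004,-6,-4,0.9,1],
  [0,0,0.004,-6,-4,0.9,1],
  [0,0,0.004,-6,-4,0.9,1],
])

```text
time: 2.5
position: [0.6363, -0.2192, 0.1792]
tcp_rot: [-0.976, -2.985, 0.003]
contact_force: [0.2, 0.7, -0.7]
grip_width: 0.0855
```

```bash
python3 -c "
from h import *
snap('w2')"
```

```text
t 2.5 [ 0.6363 -0.2192  0.1792] [-0.13  0.51  0.51  1.68 -0.28  1.02  1.41]
```

View pics/w2.png

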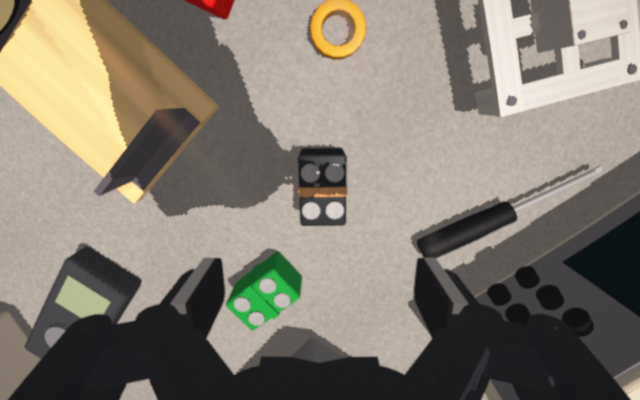

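Run:
```python
from h import *
import pickle
s=pickle.load(open("pics/w2.pkl","rb"));T=wristT(s)
t=cv2.imread("pics/w2.png")
hsv=cv2.cvtColor(t,cv2.COLOR_BGR2HSV);H,S,V=[hsv[:,:,i].astype(int) for i in range(3)]
w=np.zeros(V.shape,bool);w[140:235,285:360]=1
for c,a,l in blobs(w&(S>90)&(V>60),40):
    print(c,a,rect_of("wrist",l,.044,T))
for c,a,l in blobs(w&(V>125)&(S<60),60,600): print(c,a,(onplane("wrist",c,.044,T)*1000).round(1))
for u in ([302,153],[344,153],[299,226],[346,226],[311.5,173],[335,172],[311,211],[335,211]): print(u,(onplane("wrist",u,.044,T)*1000).round(1))
g=np.array([[458,156]]);print("green",onplane("top",g,.044)*1000)
go(638,-220,5,54.1,s)
```

```text
[321.67326733 191.7049505 ] 505 ((639.9368896484375, -218.94972229003906), (42.104087829589844, 9.572553634643555), 55.05585479736328)
[310.81439394 210.43560606] 264 [[ 648.  -237.1   44. ]]
[334.39694656 210.03816794] 262 [[ 660.1 -219.9   44. ]]
[302, 153] [[ 602.5 -212.5   44. ]]
[344, 153] [[ 623.5 -183.8   44. ]]
[299, 226] [[ 653.6 -254.5   44. ]]
[346, 226] [[ 678.7 -220.3   44. ]]
[311.5, 173] [[ 621.1 -216.3   44. ]]
[335, 172] [[ 632.3 -199.5   44. ]]
[311, 211] [[ 648.5 -237.2   44. ]]
[335, 211] [[ 661.1 -220.    44. ]]
green [[ 687.7290955  -339.20129591   44.        ]]
turn [-0.0021 -0.0005 -0.0055] shift cm [-0.19  0.07 17.42] dist 17.4 deg 0.3
```

Run:
```python
from h import *
go(639.5,-219,6,54.6)
```

```text
turn [-0.0011 -0.0012 -0.0125] shift cm [-0.4   0.05 17.35] dist 17.4 deg 0.7
```

>>> play_rows([
  [0,0,-0.012,-0.4,0.05,5,1],
  [0,0,-0.012,-0.4,0.05,10,1],
  [0,0,-0.012,-0.4,0.05,14,1],
  [0,0,-0.012,-0.4,0.05,16.5,1],
  [0,0,-0.012,-0.4,0.05,17.3,1],
  [0,0,-0.012,-0.4,0.05,17.3,0],
  [0,0,-0.012,-0.4,0.05,17.3,-0.5],
  [0,0,-0.012,-0.4,0.05,17.3,-1],
  [0,0,-0.012,-0.4,0.05,17.3,-1],
  [0,0,-0.012,-0.4,0.05,17.3,-1],
], grip_force=50)

```text
time: 3.55
position: [0.6406, -0.2188, 0.0096]
tcp_rot: [0.954, 2.99, 0.001]
contact_force: [-0.5, 1.2, 6.4]
grip_width: 0.0417
```

Run:
```python
from h import *
s=read_state();print(s['grip_width'],s['position'],s['contact_force'])
```

```text
0.04168064011996267 [ 0.64063162 -0.21878201  0.00956471] [-0.51521194  1.23752744  6.41429027]
```

>>> play_rows([
  [0,0,0,0,0,-3,-1],
  [0,0,0,0,0,-7,-1],
  [0,0,0,0,0,-12,-1],
  [0,0,0,0,0,-13,-1],
  [0,0,0,0,0,-13,-1],
])

```text
time: 4.05
position: [0.6408, -0.219, 0.1407]
tcp_rot: [0.954, 2.988, 0.002]
contact_force: [-0.4, -0.4, -2.8]
grip_width: 0.0413
```

Run:
```python
from h import *
s=read_state();print(s['grip_width'],s['contact_force'])
snap('w3')
go(428,312,140,72.4)
```

```text
0.041281496898585734 [-0.40028534 -0.35842885 -2.76622254]
t 4.05 [ 0.6408 -0.219   0.1407] [-0.11  0.56  0.49  1.7  -0.31  0.95  1.45]
turn [ 0.001   0.0016 -0.3103] shift cm [47.98 30.99 -0.18] dist 57.1 deg 17.8
```

View pics/w3.png

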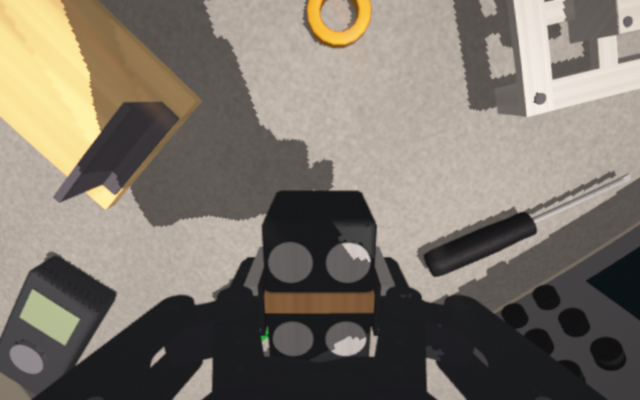

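Run:
```python
from h import *
import pickle
s=pickle.load(open("pics/w3.pkl","rb"));T=wristT(s);TT=toolT(s)
t=cv2.imread("pics/w3.png")
hsv=cv2.cvtColor(t,cv2.COLOR_BGR2HSV);H,S,V=[hsv[:,:,i].astype(int) for i in range(3)]
w=np.zeros(V.shape,bool);w[270:330,255:385]=1
z=s['position'][2]+.0344
for c,a,l in blobs(w&(S>90)&(V>60),100):
    print(c,a,rect_of("wrist",l,z,T)); P=onplane("wrist",c,z,T)[0];print(P,(TT[:3,:3].T@(P-TT[:3,3]))*1000)
px=np.array([[291,262],[348,263],[293,338],[348,338]]);P=onplane("wrist",px,z,T);print(((P-TT[:3,3])@TT[:3,:3]*1000).round(1))
```

```text
[318.65111478 302.35094963] 2422 ((640.2713623046875, -218.82716369628906), (42.28257751464844, 10.241597175598145), 55.10453414916992)
[ 0.64025018 -0.21891601  0.17508954] [  0.36124874  -0.16799885 -34.40238484]
[[ 17.6 -10.2 -34.5]
 [ 17.1  10.5 -34.4]
 [-16.4 -10.4 -34.4]
 [-16.4  11.5 -34.3]]
```

>>> play_rows([
  [0,0,-0.31,48,31,-0.2,-1],
  [0,0,-0.31,48,31,-0.2,-1],
  [0,0,-0.31,48,31,-0.2,-1],
  [0,0,-0.31,48,31,-0.2,-1],
  [0,0,-0.31,48,31,-0.2,-1],
  [0,0,-0.31,48,31,-0.2,-1],
  [0,0,-0.31,48,31,-0.2,-1],
  [0,0,-0.31,48,31,-0.2,-1],
  [0,0,-0.31,48,31,-0.2,-1],
  [0,0,-0.31,48,31,-0.2,-1],
])

```text
time: 5.1
position: [0.4523, 0.247, 0.138]
tcp_rot: [-0.481, -3.103, 0.002]
contact_force: [0.6, 0.6, -1.5]
grip_width: 0.0416
```

>>> play_rows([
  [0,0,0,0,0,0,-1],
])

```text
time: 5.2
position: [0.4505, 0.2519, 0.1378]
tcp_rot: [-0.467, -3.104, -0.0]
contact_force: [0.1, -1.1, -2.0]
grip_width: 0.0415
```

Run:
```python
from h import *
snap('w4')
go(428,312,18.5,72.4)
```

```text
t 5.2 [0.4505 0.2519 0.1378] [-0.9   0.29  0.31  2.06 -0.12  0.81  0.76]
turn [-0.0015 -0.0019  0.0056] shift cm [ 4.13  5.36 11.93] dist 13.7 deg 0.3
```

Move over the base, then check its towers once more before lowering.

>>> play_rows([
  [0,0,0.006,4.1,5.4,0,-1],
  [0,0,0.006,4.1,5.4,1,-1],
  [0,0,0.006,4.1,5.4,2,-1],
  [0,0,0.006,4.1,5.4,2,-1],
])

```text
time: 5.65
position: [0.4308, 0.3079, 0.1172]
tcp_rot: [-0.491, -3.101, 0.005]
contact_force: [0.2, -0.8, -1.5]
grip_width: 0.0413
```

Run:
```python
from h import *
snap('w5')
go(428,312,18.5,72.4)
```

```text
t 5.65 [0.4308 0.3079 0.1172] [-0.98  0.34  0.29  2.05 -0.13  0.78  0.64]
turn [-0.0029 -0.0009 -0.008 ] shift cm [0.45 0.34 9.95] dist 10.0 deg 0.5
```

View pics/w5.png

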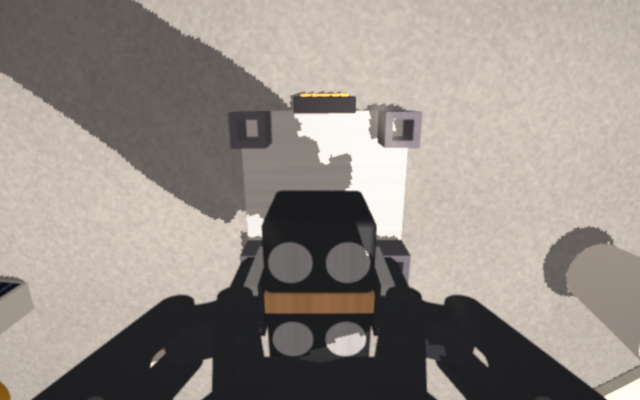

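>>> play_rows([
  [0,0,0,0.1,0,3,-1],
  [0,0,0,0.1,0,5,-1],
  [0,0,0,0.1,0,6,-1],
  [0,0,0,0.1,0,6,-1],
  [0,0,0,0.1,0,6,-1],
])

```text
time: 6.2
position: [0.4312, 0.3095, 0.06]
tcp_rot: [0.493, 3.102, 0.0]
contact_force: [0.2, 0.6, -1.9]
grip_width: 0.0414
```

Run:
```python
from h import *
s=read_state();print(s['position'],s['joint_vel'].round(3))
go(428,312,18.5,72.4)
```

```text
[0.43123568 0.3094711  0.0599688 ] [-0.006 -0.013 -0.001 -0.007 -0.002 -0.001 -0.002]
turn [ 0.0002  0.0003 -0.0077] shift cm [0.39 0.14 4.15] dist 4.2 deg 0.4
```

>>> play_rows([
  [0,0,-0.008,0.35,0.14,1,-1],
  [0,0,-0.008,0.35,0.14,2.5,-1],
  [0,0,-0.008,0.35,0.14,3.6,-1],
  [0,0,-0.008,0.35,0.14,4,-1],
  [0,0,-0.008,0.35,0.14,4,-1],
])

```text
time: 6.7
position: [0.4275, 0.3121, 0.0189]
tcp_rot: [-0.478, -3.104, 0.001]
contact_force: [-0.2, -0.1, -2.0]
grip_width: 0.0413
```

Run:
```python
from h import *
s=read_state();print(s['position'],s['contact_force'],s['joint_vel'].round(3))
go(428,312,18,72.4)
```

```text
[0.4275349  0.3120797  0.01891118] [-0.15735548 -0.12652441 -1.96455714] [-0.001 -0.016  0.007 -0.007  0.004  0.012 -0.004]
turn [-0.0008 -0.0004  0.0014] shift cm [-0.05  0.01  0.09] dist 0.1 deg 0.1
```

>>> play_rows([
  [0,0,0,0,0,0.1,-1],
  [0,0,0,0,0,0.15,-1],
  [0,0,0,0,0,0.15,-1],
])

```text
time: 7.0
position: [0.4279, 0.3124, 0.0181]
tcp_rot: [0.479, 3.105, 0.001]
contact_force: [0.2, 0.3, -2.7]
grip_width: 0.0417
```

>>> play_rows([
  [0,0,0,0,0,0,0.1],
  [0,0,0,0,0,0,0.5],
  [0,0,0,0,0,0,0.5],
  [0,0,0,0,0,-3,0.5],
  [0,0,0,0,0,-8,1],
  [0,0,0,0,0,-13,1],
  [0,0,0,0,0,-18,1],
  [0,0,0,0,0,-20,1],
])

```text
time: 7.8
position: [0.429, 0.3131, 0.2226]
tcp_rot: [0.479, 3.102, 0.008]
contact_force: [-0.1, 0.3, -0.8]
grip_width: 0.0854
```

Run:
```python
from h import *
snap('w6')
go(631,12,200,69.5)
```

```text
t 7.8 [0.429  0.3131 0.2226] [-1.03  0.2   0.32  1.96 -0.08  0.99  0.59]
turn [0.007  0.0028 0.0516] shift cm [-28.3  -22.7    2.31] dist 36.4 deg 3.0
```

View pics/w6.png

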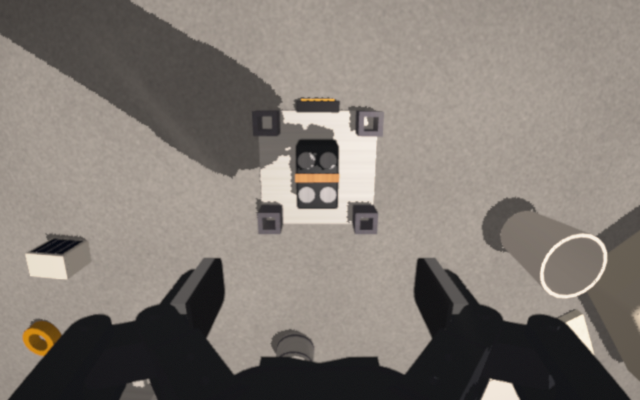

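Run:
```python
from h import *
import pickle
t=cv2.imread("pics/w6.png")
cv2.imwrite("pics/c6.png",cv2.resize(t[92:240,248:388],None,fx=4,fy=4,interpolation=cv2.INTER_CUBIC))
s=pickle.load(open("pics/w6.pkl","rb"));T=wristT(s)
hsv=cv2.cvtColor(t,cv2.COLOR_BGR2HSV);H,S,V=[hsv[:,:,i].astype(int) for i in range(3)]
w=np.zeros(V.shape,bool);w[165:190,285:350]=1
for c,a,l in blobs(w&(S>90)&(V>60),60): print(c,a,rect_of("wrist",l,.052,T))
```

```text
[316.45080092 177.51029748] 437 ((427.0700988769531, 311.9095764160156), (42.01871109008789, 8.986315727233887), 72.36446380615234)
```

View pics/c6.png

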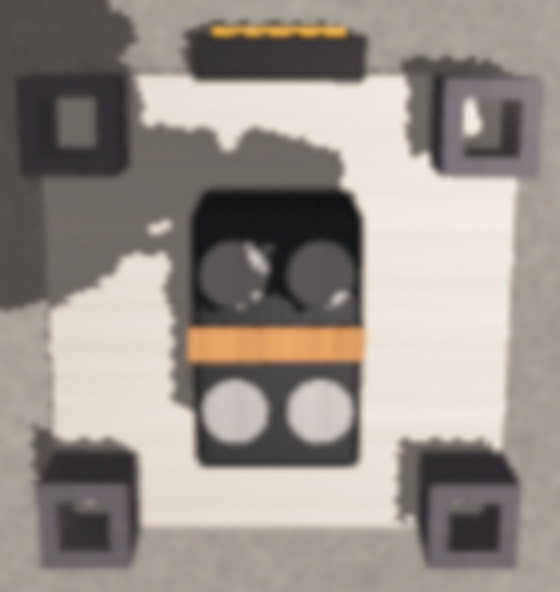

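Run:
```python
from h import *
import pickle
s=pickle.load(open("pics/w6.pkl","rb"));T=wristT(s)
px=np.array([[67,126],[493,126],[86,524],[472,524]])/4+np.array([248,92])-.4
W=onplane("wrist",px,.038,T)[:,:2]*1000
print(W.round(1));print(fit2d([[-52,-52],[-52,52],[52,-52],[52,52]],W))
```

```text
[[363.  279.1]
 [394.4 377.9]
 [461.6 248.1]
 [492.7 345.8]]
(np.float64(-17.704339556667524), array([427.92695857, 312.69196769]), array([[ 0.45238208,  0.08888218],
       [ 0.15777366, -0.15206585],
       [-0.06020734,  0.72741552],
       [-0.5499484 , -0.66423185]]))
```

>>> play_rows([
  [0.007,0.003,0.05,-28.3,-22.7,1,1],
  [0.007,0.003,0.05,-28.3,-22.7,1,1],
  [0.007,0.003,0.05,-28.3,-22.7,1,1],
  [0.007,0.003,0.05,-28.3,-22.7,1,1],
  [0.007,0.003,0.05,-28.3,-22.7,1,1],
  [0.007,0.003,0.05,-28.3,-22.7,1,1],
  [0.007,0.003,0.05,-28.3,-22.7,1,1],
  [0.007,0.003,0.05,-28.3,-22.7,1,1],
  [0.007,0.003,0.05,-28.3,-22.7,1,1],
  [0.007,0.003,0.05,-28.3,-22.7,1,1],
])

```text
time: 8.85
position: [0.6288, 0.0112, 0.2073]
tcp_rot: [-0.555, -3.087, 0.01]
contact_force: [-0.1, 0.7, -0.7]
grip_width: 0.0857
```

Run:
```python
from h import *
im,s=snap('w7')
go(631,12,200,69.5)
```

```text
t 8.85 [0.6288 0.0112 0.2073] [-0.49  0.41  0.48  1.75 -0.21  1.04  1.28]
turn [-0.0068 -0.0037  0.0033] shift cm [-0.22  0.09  0.75] dist 0.8 deg 0.5
```

View pics/w7.png

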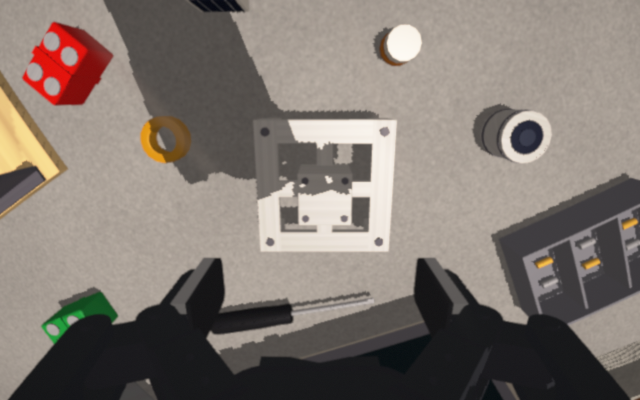

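Run:
```python
from h import *
import pickle
t=cv2.imread("pics/w7.png")
cv2.imwrite("pics/c7.png",cv2.resize(t[110:260,245:405],None,fx=5,fy=4,interpolation=cv2.INTER_CUBIC)[:600])
s=pickle.load(open("pics/w7.pkl","rb"));T=wristT(s)
g=cv2.cvtColor(t,cv2.COLOR_BGR2GRAY)
def ref(p,r=6):
    x,y=p;w=g[y-r:y+r+1,x-r:x+r+1].astype(float);m=np.clip(np.median(w)-15-w,0,None)
    yy,xx=np.mgrid[-r:r+1,-r:r+1];return [x+(m*xx).sum()/m.sum(),y+(m*yy).sum()/m.sum()]
c=np.array([ref(p) for p in((265,131),(384,131),(270,242),(378,242))])
b=np.array([ref(p,4) for p in((305,181),(345,181),(306,219),(344,219))])
print(c.round(1),b.round(1))
for px,z in((c,.060),(b,.094)):
    W=onplane("wrist",px,z,T)[:,:2]*1000
    print(W.round(1));h=np.linalg.norm(W[1]-W[0])/2,np.linalg.norm(W[3]-W[2])/2,np.linalg.norm(W[2]-W[0])/2;print(h)
    print(fit2d(h[0]*np.array([[-1,-1],[-1,1],[1,-1],[1,1]]),W))
```

```text
[[264.4 131.5]
 [383.9 131.1]
 [269.6 241.5]
 [378.3 241.4]] [[304.6 180.5]
 [344.6 180.6]
 [305.1 218.3]
 [343.7 218.2]]
[[566.1 -17.4]
 [601.9  80.1]
 [663.5 -53.4]
 [699.3  44.3]]
(np.float64(51.956927883186964), np.float64(52.06523478763232), np.float64(51.91895771515117))
(np.float64(-20.193759855837918), array([632.7081472 ,  13.39208661]), array([[ 0.07619415,  0.00558503],
       [ 0.04981143,  0.01528467],
       [-0.05436686, -0.1289871 ],
       [-0.07163872,  0.10811739]]))
[[612.2   4.1]
 [623.4  34. ]
 [642.3  -7.1]
 [653.2  22.9]]
(np.float64(15.947779942358192), np.float64(15.957524236308213), np.float64(16.03217266353037))
(np.float64(-20.3717206708341), array([632.79020813,  13.49407379]), array([[-0.0451625 ,  0.04496165],
       [ 0.03320289,  0.01574487],
       [ 0.09133428, -0.0721439 ],
       [-0.07937467,  0.01143738]]))
```

View pics/c7.png

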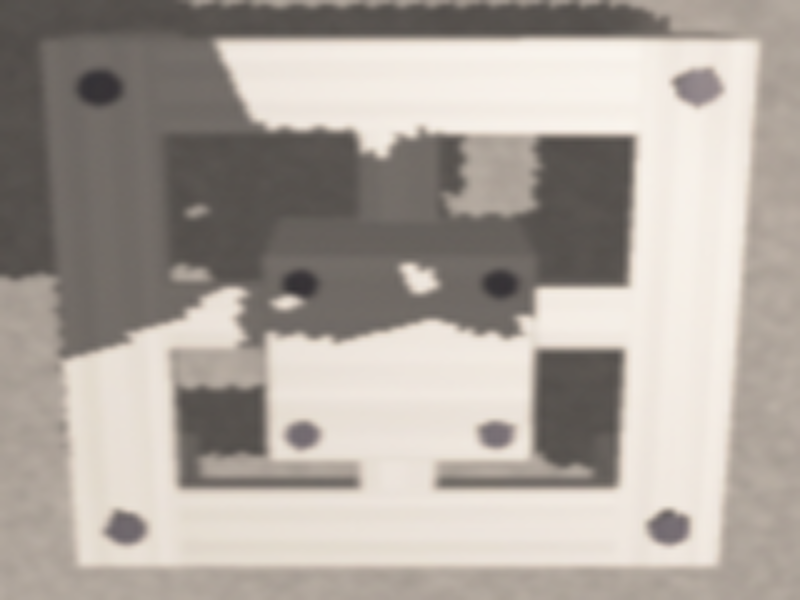

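Run:
```python
from h import *
go(632.7,13.4,64,69.75)
```

```text
turn [-0.0068 -0.0037 -0.0011] shift cm [-0.38  0.37 14.35] dist 14.4 deg 0.5
```

>>> play_rows([
  [-0.007,-0.004,-0.001,-0.38,0.37,4,1],
  [-0.007,-0.004,-0.001,-0.38,0.37,8,1],
  [-0.007,-0.004,-0.001,-0.38,0.37,11,1],
  [-0.007,-0.004,-0.001,-0.38,0.37,12,1],
  [-0.007,-0.004,-0.001,-0.38,0.37,12,1],
  [-0.007,-0.004,-0.001,-0.38,0.37,12,1],
])

```text
time: 9.5
position: [0.6341, 0.0127, 0.0893]
tcp_rot: [0.553, 3.09, 0.0]
contact_force: [2.3, -0.6, -0.3]
grip_width: 0.0854
```

Run:
```python
from h import *
snap('w8')
go(632.7,13.4,64,69.75)
```

```text
t 9.5 [0.6341 0.0127 0.0893] [-0.44  0.55  0.42  1.84 -0.29  0.82  1.35]
turn [ 0.0011  0.0031 -0.001 ] shift cm [0.2  0.02 2.56] dist 2.6 deg 0.2
```

View pics/w8.png

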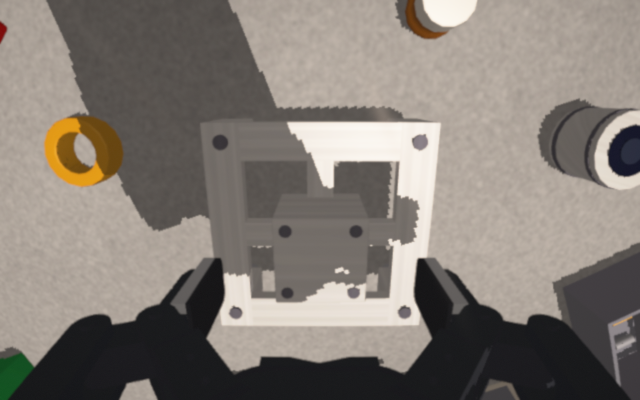

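>>> play_rows([
  [0,0,0,0.2,0,1,1],
  [0,0,0,0.2,0,2,1],
  [0,0,0,0.2,0,2.5,1],
  [0,0,0,0.2,0,2.5,0.3],
  [0,0,0,0.2,0,2.5,-0.3],
  [0,0,0,0.2,0,2.5,-1],
  [0,0,0,0.2,0,2.5,-1],
  [0,0,0,0.2,0,2.5,-1],
  [0,0,0,0.2,0,2.5,-1],
], grip_force=80)

```text
time: 10.45
position: [0.6321, 0.0127, 0.0634]
tcp_rot: [0.554, 3.09, -0.0]
contact_force: [-0.8, 0.1, 6.3]
grip_width: 0.0429
```

>>> play_rows([
  [0,0,0,0,0,-2,-1],
  [0,0,0,0,0,-5,-1],
  [0,0,0,0,0,-9,-1],
  [0,0,0,0,0,-12,-1],
  [0,0,0,0,0,-12,-1],
  [0,0,0,0,0,-12,-1],
])

```text
time: 11.05
position: [0.6313, 0.013, 0.1826]
tcp_rot: [0.554, 3.091, 0.0]
contact_force: [-0.4, 0.0, -3.9]
grip_width: 0.0428
```

Run:
```python
from h import *
snap('w9');go(428,312.5,180,72.3)
```

```text
t 11.05 [0.6313 0.013  0.1826] [-0.48  0.43  0.47  1.78 -0.23  0.99  1.3 ]
turn [-0.0006 -0.0002 -0.0457] shift cm [29.41 21.05  0.16] dist 36.2 deg 2.6
```

View pics/w9.png

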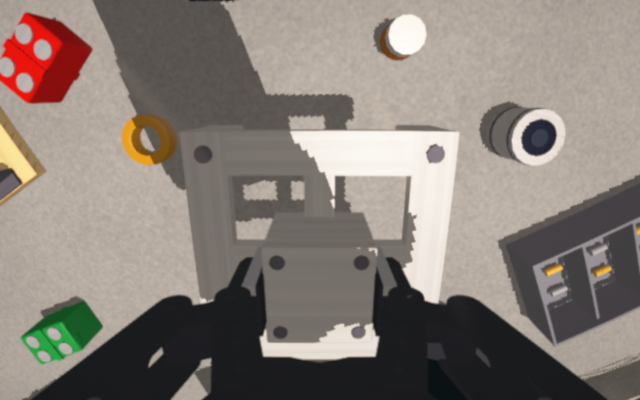

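```bash
cat >> h.py <<'E'
def refd(g,p,r=6):
    x,y=p;w=g[y-r:y+r+1,x-r:x+r+1].astype(float);m=np.clip(np.median(w)-15-w,0,None)
    yy,xx=np.mgrid[-r:r+1,-r:r+1];return [x+(m*xx).sum()/m.sum(),y+(m*yy).sum()/m.sum()]
E
python3 - <<'E'
from h import *
import pickle
t=cv2.imread("pics/w9.png");g=cv2.cvtColor(t,cv2.COLOR_BGR2GRAY)
s=pickle.load(open("pics/w9.pkl","rb"));T=wristT(s);TT=toolT(s)
def tl(P): return ((P-TT[:3,3])@TT[:3,:3])*1000
b=np.array([refd(g,p,8) for p in((277,262),(361,262),(280,332),(358,332))])
c=np.array([refd(g,p,10) for p in((203,154),(435,154))]);print(b.round(1),c.round(1))
z0=s['position'][2]
Q=tl(onplane("wrist",b,z0+.0306,T));print(Q.round(1),Q.mean(0))
print(tl(onplane("wrist",c,z0-.0034,T)).round(1))
print("cam",onplane("wrist",np.array([[537,136]]),.044,T)*1000)
E
```

```text
[[  nan   nan]
 [  nan   nan]
 [279.8 332. ]
 [358.2 330.8]] [[207.2 150.7]
 [431.  147.7]]
[[  nan   nan   nan]
 [  nan   nan   nan]
 [-16.5 -16.3 -30.6]
 [-15.9  15.8 -30.6]] [nan nan nan]
[[ 52.7 -50.    3.3]
 [ 54.   49.7   3.3]]
cam [[653.40711415 207.24458228  44.        ]]h.py:49: RuntimeWarning: invalid value encountered in scalar divide
  yy,xx=np.mgrid[-r:r+1,-r:r+1];return [x+(m*xx).sum()/m.sum(),y+(m*yy).sum()/m.sum()]
```

Run:
```python
from h import *
import pickle
s=pickle.load(open("pics/w9.pkl","rb"));T=wristT(s);TT=toolT(s)
def tl(P): return ((P-TT[:3,3])@TT[:3,:3])*1000
z0=s['position'][2]
for px,z,h in((np.array([(277,262.5),(361,262.5),(280,332),(358,332)]),z0+.0306,16),(np.array([(203,154),(435.3,154)]),z0-.0034,52)):
  Q=tl(onplane("wrist",px,z,T))[:,:2];print(Q.round(1))
  M=h*np.array([[1,-1],[1,1],[-1,-1],[-1,1]])[:len(Q)]
  print(fit2d(M,Q)[:2])
```

```text
[[ 15.3 -16.1]
 [ 15.3  15.7]
 [-16.5 -16.2]
 [-16.5  15.8]]
(np.float64(0.025799276491631037), array([-0.58845918, -0.20283428]))
[[ 51.2 -52.1]
 [ 51.2  51.9]]
(np.float64(0.020590796961204184), array([-0.77574562, -0.11102344]))
```

>>> play_rows([
  [0,0,-0.046,29.4,21,0.2,-1],
  [0,0,-0.046,29.4,21,0.2,-1],
  [0,0,-0.046,29.4,21,0.2,-1],
  [0,0,-0.046,29.4,21,0.2,-1],
  [0,0,-0.046,29.4,21,0.2,-1],
  [0,0,-0.046,29.4,21,0.2,-1],
  [0,0,-0.046,29.4,21,0.2,-1],
  [0,0,-0.046,29.4,21,0.2,-1],
  [0,0,-0.046,29.4,21,0.2,-1],
  [0,0,-0.046,29.4,21,0.2,-1],
])

```text
time: 12.1
position: [0.4286, 0.311, 0.1794]
tcp_rot: [0.483, 3.104, -0.004]
contact_force: [0.5, -0.1, -3.7]
grip_width: 0.0427
```

Run:
```python
from h import *
print(read_state()['joint_vel'].round(3))
go(427.3,312.7,125,72.3)
```

```text
[ 0.021 -0.006  0.012 -0.003  0.001  0.002 -0.001]
turn [-0.0022  0.0007  0.0001] shift cm [0.18 0.14 5.44] dist 5.4 deg 0.1
```

>>> play_rows([
  [0,0,0,0.18,0.14,2,-1],
  [0,0,0,0.18,0.14,4,-1],
  [0,0,0,0.18,0.14,5.4,-1],
  [0,0,0,0.18,0.14,5.4,-1],
  [0,0,0,0.18,0.14,5.4,-1],
  [0,0,0,0.18,0.14,5.4,-1],
])

```text
time: 12.7
position: [0.4282, 0.3137, 0.1272]
tcp_rot: [0.484, 3.102, 0.001]
contact_force: [-0.0, 0.5, -4.0]
grip_width: 0.043
```

Run:
```python
from h import *
snap('w10')
go(427.3,312.7,105,72.3)
```

```text
t 12.7 [0.4282 0.3137 0.1272] [-1.04  0.33  0.34  2.04 -0.15  0.79  0.65]
turn [ 0.0009  0.0017 -0.0003] shift cm [ 0.04 -0.14  2.22] dist 2.2 deg 0.1
```

View pics/w10.png

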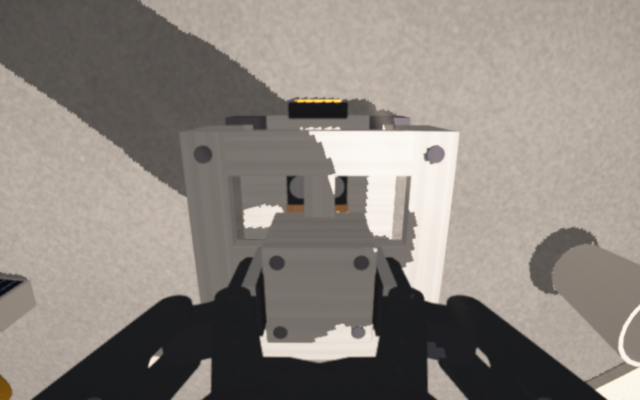

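>>> play_rows([
  [0,0,0,0.03,-0.12,0.7,-1],
  [0,0,0,0.03,-0.12,1.5,-1],
  [0,0,0,0.03,-0.12,2.2,-1],
  [0,0,0,0.03,-0.12,2.2,-1],
  [0,0,0,0.03,-0.12,2.2,-1],
])

```text
time: 13.25
position: [0.4269, 0.3125, 0.1042]
tcp_rot: [0.483, 3.103, -0.001]
contact_force: [-1.2, 0.7, -4.2]
grip_width: 0.0425
```

Run:
```python
from h import *
s=read_state();print(s['position'],s['contact_force'])
go(427.3,312.7,82,72.3)
```

```text
[0.42685477 0.31252457 0.10415602] [-1.15499969  0.66789576 -4.18565392]
turn [-0.0008  0.001   0.    ] shift cm [-0.03  0.03  2.22] dist 2.2 deg 0.1
```

>>> play_rows([
  [0,0,0,-0.03,0.02,0.3,-1],
  [0,0,0,-0.03,0.02,0.6,-1],
  [0,0,0,-0.03,0.02,0.9,-1],
  [0,0,0,-0.03,0.02,1.2,-1],
  [0,0,0,-0.03,0.02,1.4,-1],
])

```text
time: 13.75
position: [0.4272, 0.3127, 0.0901]
tcp_rot: [0.483, 3.103, -0.001]
contact_force: [-0.5, 0.5, -3.4]
grip_width: 0.0429
```

Run:
```python
from h import *
s=read_state();print(s['position'],s['contact_force'],s['wrist_torque'])
go(427.3,312.7,82,72.3)
```

```text
[0.42719302 0.31265409 0.09009622] [-0.50040326  0.48097543 -3.40323897] [0.00152795 0.01403183 0.03997449]
turn [-0.0005  0.001   0.0001] shift cm [-0.01  0.01  0.81] dist 0.8 deg 0.1
```

No contact force with the tips in; continuing down.

>>> play_rows([
  [0,0,0,0,0,0.3,-1],
  [0,0,0,0,0,0.5,-1],
  [0,0,0,0,0,0.7,-1],
  [0,0,0,0,0,0.85,-1],
  [0,0,0,0,0,0.95,-1],
  [0,0,0,0,0,0.95,-1],
])

```text
time: 14.35
position: [0.4273, 0.3128, 0.0815]
tcp_rot: [0.483, 3.103, -0.0]
contact_force: [-5.0, -2.9, 9.2]
grip_width: 0.0429
```

Run:
```python
from h import *
s=read_state();print(s['position'],s['contact_force'],s['wrist_torque'])
```

```text
[0.42729216 0.31277232 0.08148745] [-4.96696254 -2.90086495  9.22681804] [-0.86199085  0.8949675   0.03296828]
```

>>> play_rows([
  [0,0,0,0,0,-0.1,-0.2],
  [0,0,0,0,0,-0.1,0.4],
  [0,0,0,0,0,-0.1,1],
  [0,0,0,0,0,-0.5,1],
  [0,0,0,0,0,-2,1],
  [0,0,0,0,0,-6,1],
  [0,0,0,0,0,-11,1],
  [0,0,0,0,0,-16,1],
  [0,0,0,0,0,-16,1],
])

```text
time: 15.25
position: [0.4295, 0.3145, 0.2475]
tcp_rot: [0.483, 3.098, 0.012]
contact_force: [0.4, 0.2, -1.5]
grip_width: 0.0853
```

Run:
```python
from h import *
snap('w11')
t=read_camera("scene")[:,:,::-1];cv2.imwrite("pics/s1.png",cv2.resize(t[80:160,290:400],None,fx=6,fy=6,interpolation=2))
go(653.5,207,180,18)
```

```text
t 15.25 [0.4295 0.3145 0.2475] [-1.08  0.17  0.38  1.93 -0.07  1.04  0.59]
turn [3.400e-03 6.000e-04 9.479e-01] shift cm [-24.75  -3.28   6.28] dist 25.7 deg 54.3
```

View pics/w11.png

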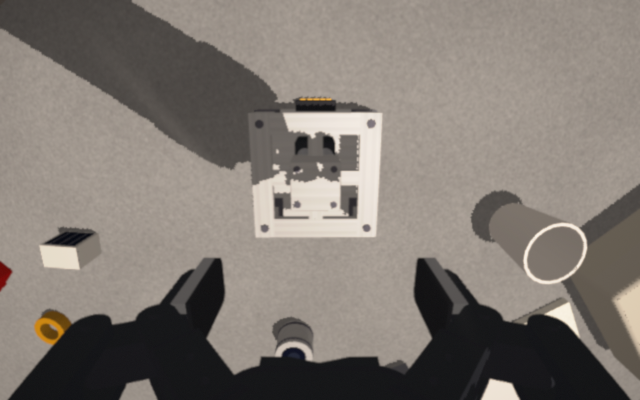

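View pics/s1.png

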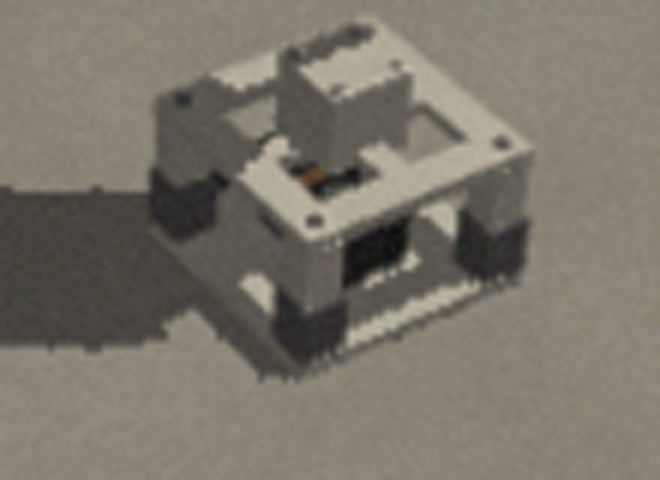

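Run:
```python
from h import *
import pickle
t=cv2.imread("pics/w11.png");g=cv2.cvtColor(t,cv2.COLOR_BGR2GRAY)
s=pickle.load(open("pics/w11.pkl","rb"));T=wristT(s)
for pts,z,h,r in((((259,124),(371,124),(265,228),(366,228)),.078,52,5),(((297,168),(333,169),(297,205),(333,205)),.112,16,4)):
    px=np.array([refd(g,p,r) for p in pts]);W=onplane("wrist",px,z,T)[:,:2]*1000
    a,tt,res=fit2d(h*np.array([[-1,-1],[-1,1],[1,-1],[1,1]]),W);print(px.round(1).tolist(),a,tt,res.round(1).tolist())
```

```text
[[258.6, 123.7], [370.7, 123.2], [264.2, 227.9], [366.1, 227.6]] -17.672037030475057 [427.91640789 312.26087927] [[0.1, -0.0], [-0.1, 0.0], [-0.1, 0.1], [0.0, -0.1]]
[[295.9, 168.3], [333.5, 169.0], [296.6, 204.2], [333.0, 204.4]] -18.224091464684008 [427.73347091 312.26080672] [[-0.3, -0.1], [0.1, -0.0], [0.1, -0.0], [0.1, 0.2]]
```

Run:
```python
from h import *
go(653.5,207,150,72.3)
```

```text
turn [0.0027 0.002  0.0002] shift cm [-24.75  -3.28   9.28] dist 26.6 deg 0.2
```

>>> play_rows([
  [0.003,0.002,0,-5,-0.7,0,1],
  [0.003,0.002,0,-10,-1.4,0,1],
  [0.003,0.002,0,-15,-2,2,1],
  [0.003,0.002,0,-20,-2.7,5,1],
  [0.003,0.002,0,-24.6,-3.3,8.5,1],
  [0.003,0.002,0,-24.6,-3.3,8.5,1],
  [0.003,0.002,0,-24.6,-3.3,8.5,1],
  [0.003,0.002,0,-24.6,-3.3,8.5,1],
])

```text
time: 16.15
position: [0.6508, 0.206, 0.1547]
tcp_rot: [-0.484, -3.101, 0.007]
contact_force: [-0.3, -0.9, 0.4]
grip_width: 0.0854
```

Run:
```python
from h import *
snap('w12')
```

```text
t 16.15 [0.6508 0.206  0.1547] [-0.7   0.54  0.42  1.67 -0.25  0.99  1.07]
```

View pics/w12.png

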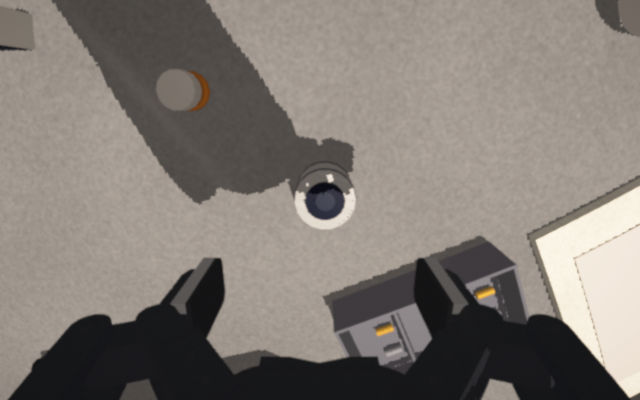

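Run:
```python
from h import *
import pickle
t=cv2.imread("pics/w12.png")
s=pickle.load(open("pics/w12.pkl","rb"));T=wristT(s)
b,g,r=[t[:,:,i].astype(int) for i in range(3)]
w=np.zeros(b.shape,bool);w[170:235,290:362]=1
m=w&(b>r+12)&(b<130)
for c,a,l in blobs(m,100):
    (x,y),rad=cv2.minEnclosingCircle(np.argwhere(l)[:,::-1].astype(np.float32));print(c,a,x,y,rad,onplane("wrist",[[x,y]],.044,T)*1000,onplane("wrist",c,.044,T)*1000)
P=onplane("wrist",[[295,199],[355,199],[325,229]],.044,T)*1000;print(P,np.linalg.norm(P[0]-P[1]))
x=P[:2].mean(0);print(x)
```

```text
[324.76041667 203.9609375 ] 768 324.5 200.5 18.06941032409668 [[654.80139089 208.66585509  44.        ]] [[657.64483222 207.99081077  44.        ]]
[[646.41060468 186.47596419  44.        ]
 [661.03407328 232.37058143  44.        ]
 [678.37083628 201.68122462  44.        ]] 48.168057106997516
[653.72233898 209.42327281  44.        ]
```

Run:
```python
from h import *
go(654.7,209,10,72.3)
```

```text
turn [-0.0039 -0.002   0.0003] shift cm [-0.34  0.38 14.56] dist 14.6 deg 0.2
```

>>> play_rows([
  [-0.004,-0.002,0,-0.3,0.35,4,1],
  [-0.004,-0.002,0,-0.3,0.35,8,1],
  [-0.004,-0.002,0,-0.3,0.35,10,1],
  [-0.004,-0.002,0,-0.3,0.35,10,1],
  [-0.004,-0.002,0,-0.3,0.35,10,1],
])

```text
time: 16.7
position: [0.6553, 0.2095, 0.0575]
tcp_rot: [0.482, 3.103, 0.002]
contact_force: [0.9, 0.1, 0.1]
grip_width: 0.0852
```

Run:
```python
from h import *
go(654.7,209,10,72.3)
```

```text
turn [0.0015 0.0017 0.001 ] shift cm [ 0.05 -0.07  4.75] dist 4.7 deg 0.1
```

>>> play_rows([
  [0,0,0,0,-0.05,2,1],
  [0,0,0,0,-0.05,3.5,1],
  [0,0,0,0,-0.05,4.6,1],
  [0,0,0,0,-0.05,4.7,0.5],
  [0,0,0,0,-0.05,4.7,0],
  [0,0,0,0,-0.05,4.7,-1],
  [0,0,0,0,-0.05,4.7,-1],
  [0,0,0,0,-0.05,4.7,-1],
  [0,0,0,0,-0.05,4.7,-1],
], grip_force=50)

```text
time: 17.6
position: [0.6558, 0.2084, 0.0101]
tcp_rot: [0.483, 3.102, 0.002]
contact_force: [-1.1, -0.3, 6.2]
grip_width: 0.0491
```

Run:
```python
from h import *
s=read_state();print(s['position'],s['grip_width'],s['contact_force'])
```

```text
[0.65575125 0.2083868  0.01014135] 0.04909214370453698 [-1.14661234 -0.26378471  6.24510879]
```

Underside is 10.1 mm below the TCP. Lift well above the stack (mount top z 112).

>>> play_rows([
  [0,0,0,0,0,-3,-1],
  [0,0,0,0,0,-7,-1],
  [0,0,0,0,0,-12,-1],
  [0,0,0,0,0,-17,-1],
  [0,0,0,0,0,-19,-1],
  [0,0,0,0,0,-19,-1],
])

```text
time: 18.2
position: [0.6565, 0.2085, 0.2032]
tcp_rot: [0.482, 3.098, 0.006]
contact_force: [0.5, -0.3, -1.8]
grip_width: 0.0487
```

Run:
```python
from h import *
im,s=snap('w13')
go(427.9,312.3,200,72.3)
```

```text
t 18.2 [0.6565 0.2085 0.2032] [-0.72  0.5   0.44  1.62 -0.24  1.07  1.06]
turn [0.0027 0.0027 0.0002] shift cm [24.83  2.99 -0.  ] dist 25.0 deg 0.2
```

View pics/w13.png

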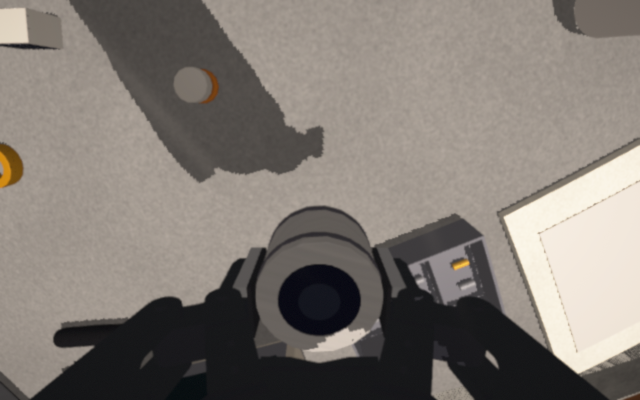

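Run:
```python
from h import *
import pickle
t=cv2.imread("pics/w13.png")
s=pickle.load(open("pics/w13.pkl","rb"));T=wristT(s);TT=toolT(s)
b,g,r=[t[:,:,i].astype(int) for i in range(3)]
w=np.zeros(b.shape,bool);w[255:345,265:375]=1
m=w&(b>r+8)&(b<120)
z=s['position'][2]+.044-.0101
for c,a,l in blobs(m,500):
    (x,y),rad=cv2.minEnclosingCircle(np.argwhere(l)[:,::-1].astype(np.float32))
    P=onplane("wrist",[[x,y]],z,T);print(x,y,rad,(P-TT[:3,3])@TT[:3,:3]*1000)
```

```text
318.98126220703125 301.0 40.03135299682617 [[  0.66914115  -0.24376356 -33.90557826]]
```

>>> play_rows([
  [0.002,0.002,0,5,0.6,0,-1],
  [0.002,0.002,0,10,1.2,0,-1],
  [0.002,0.002,0,15,1.8,0,-1],
  [0.002,0.002,0,20,2.4,0,-1],
  [0.002,0.002,0,24.8,3,0,-1],
  [0.002,0.002,0,24.8,3,2,-1],
  [0.002,0.002,0,24.8,3,3,-1],
  [0.002,0.002,0,24.8,3,4,-1],
  [0.002,0.002,0,24.8,3,4,-1],
])

```text
time: 19.15
position: [0.428, 0.3107, 0.1572]
tcp_rot: [-0.486, -3.102, 0.006]
contact_force: [0.4, 0.9, -1.6]
grip_width: 0.0493
```

>>> play_rows([
  [0,0,0,0,0,0,-1],
])

```text
time: 19.25
position: [0.4287, 0.3113, 0.1586]
tcp_rot: [-0.486, -3.103, 0.003]
contact_force: [-0.6, -0.0, -2.1]
grip_width: 0.0488
```

Run:
```python
from h import *
snap('w14')
go(428.6,312.1,124,72.3)
```

```text
t 19.25 [0.4287 0.3113 0.1586] [-1.09  0.29  0.4   2.02 -0.15  0.86  0.65]
turn [-0.0015 -0.0006 -0.0015] shift cm [0.02 0.05 3.5 ] dist 3.5 deg 0.1
```

View pics/w14.png

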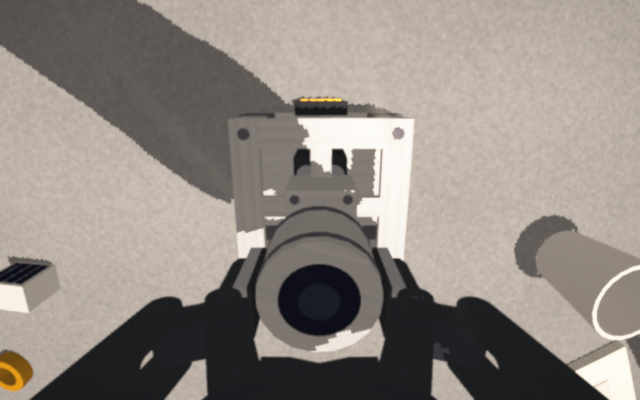

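>>> play_rows([
  [-0.001,0,0,0,0.05,1,-1],
  [-0.001,0,0,0,0.05,2,-1],
  [-0.001,0,0,0,0.05,2.8,-1],
  [-0.001,0,0,0,0.05,3.2,-1],
  [-0.001,0,0,0,0.05,3.4,-1],
  [-0.001,0,0,0,0.05,3.5,-1],
  [-0.001,0,0,0,0.05,3.5,-1],
])

```text
time: 20.0
position: [0.428, 0.3127, 0.124]
tcp_rot: [-0.483, -3.103, -0.0]
contact_force: [-0.2, -0.8, -0.8]
grip_width: 0.0483
```

Run:
```python
from h import *
s=read_state();print(s['position'],s['contact_force'])
go(428.6,312.1,122,72.3)
```

```text
[0.42799404 0.31267063 0.12401509] [-0.202205   -0.81801383 -0.82240423]
turn [-0.0001 -0.0008  0.0001] shift cm [-0.08 -0.04  0.2 ] dist 0.2 deg 0.0
```

>>> play_rows([
  [0,0,0,-0.07,-0.03,0.1,-1],
  [0,0,0,-0.07,-0.03,0.2,-1],
  [0,0,0,-0.07,-0.03,0.22,-1],
  [0,0,0,-0.07,-0.03,0.22,-1],
])

```text
time: 20.4
position: [0.4287, 0.3122, 0.1221]
tcp_rot: [-0.483, -3.104, -0.001]
contact_force: [-1.4, -2.0, 4.5]
grip_width: 0.0487
```

Run:
```python
from h import *
s=read_state();print(s['position'],s['contact_force'])
```

```text
[0.42866732 0.31218251 0.12211061] [-1.3752909  -2.02216025  4.48840868]
```

>>> play_rows([
  [0,0,0,0,0,0,0.2],
  [0,0,0,0,0,0,0.5],
  [0,0,0,0,0,0,1],
  [0,0,0,0,0,0,1],
  [0,0,0,0,0,-3,1],
  [0,0,0,0,0,-8,1],
  [0,0,0,0,0,-13,1],
  [0,0,0,0,0,-13,1],
])

```text
time: 21.2
position: [0.431, 0.3136, 0.2578]
tcp_rot: [0.483, 3.1, 0.012]
contact_force: [-0.2, 0.5, -1.0]
grip_width: 0.0853
```

Run:
```python
from h import *
snap('w15')
go(440,-10,200,-20)
```

```text
t 21.2 [0.431  0.3136 0.2578] [-1.13  0.17  0.43  1.92 -0.08  1.06  0.6 ]
turn [ 0.005  -0.0034  1.611 ] shift cm [-10.78 -30.5    5.34] dist 32.8 deg 92.3
```

View pics/w15.png

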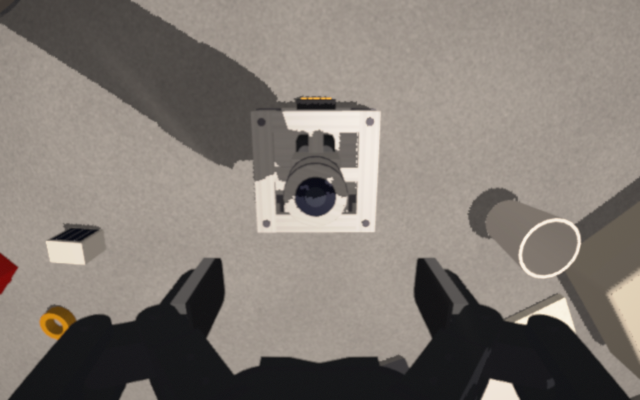

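Run:
```python
from h import *
import pickle
t=cv2.imread("pics/w15.png");gg=cv2.cvtColor(t,cv2.COLOR_BGR2GRAY)
s=pickle.load(open("pics/w15.pkl","rb"));T=wristT(s)
b,g,r=[t[:,:,i].astype(int) for i in range(3)]
w=np.zeros(b.shape,bool);w[172:222,285:350]=1
for c,a,l in blobs(w&(b>r+8)&(b<120),200):
    (x,y),rad=cv2.minEnclosingCircle(np.argwhere(l)[:,::-1].astype(np.float32));print(x,y,rad,onplane("wrist",[[x,y]],.156,T)*1000)
px=np.array([refd(gg,p,5) for p in((262,122),(369,122),(267,223),(365,223))]);W=onplane("wrist",px,.078,T)[:,:2]*1000
print(fit2d(52*np.array([[-1,-1],[-1,1],[1,-1],[1,1]]),W))
```

```text
315.0 197.0 19.416587829589844 [[428.32288037 311.93348161 156.        ]]
(np.float64(-17.66541780178352), array([427.89004332, 312.25848297]), array([[ 0.14310815, -0.04041284],
       [-0.06204171,  0.05034664],
       [-0.09702691,  0.07284781],
       [ 0.01596046, -0.0827816 ]]))
```

>>> play_rows([
  [0.005,-0.003,1.61,-10.8,-30.5,0,1],
  [0.005,-0.003,1.61,-10.8,-30.5,2,1],
  [0.005,-0.003,1.61,-10.8,-30.5,5.3,1],
  [0.005,-0.003,1.61,-10.8,-30.5,5.3,1],
  [0.005,-0.003,1.61,-10.8,-30.5,5.3,1],
  [0.005,-0.003,1.61,-10.8,-30.5,5.3,1],
  [0.005,-0.003,1.61,-10.8,-30.5,5.3,1],
  [0.005,-0.003,1.61,-10.8,-30.5,5.3,1],
  [0.005,-0.003,1.61,-10.8,-30.5,5.3,1],
  [0.005,-0.003,1.61,-10.8,-30.5,5.3,1],
])

```text
time: 22.25
position: [0.4382, -0.0117, 0.198]
tcp_rot: [2.475, 1.933, -0.01]
contact_force: [-1.1, -0.2, 0.6]
grip_width: 0.0855
```

Run:
```python
from h import *
go(440,-10,190,-21.5)
```

```text
turn [-0.0028  0.006   0.1303] shift cm [0.21 0.14 0.8 ] dist 0.8 deg 7.5
```

>>> play_rows([
  [0,0.005,0.13,0.2,0.1,1,1],
  [0,0.005,0.13,0.2,0.1,1,1],
  [0,0.005,0.13,0.2,0.1,1,1],
])

```text
time: 22.55
position: [0.4397, -0.0098, 0.1883]
tcp_rot: [-2.586, -1.782, 0.004]
contact_force: [0.1, 0.4, -0.4]
grip_width: 0.0851
```

Run:
```python
from h import *
snap('w16')
```

```text
t 22.55 [ 0.4397 -0.0098  0.1883] [-0.86  0.09  0.8   2.19 -0.09  0.89 -0.38]
```

View pics/w16.png

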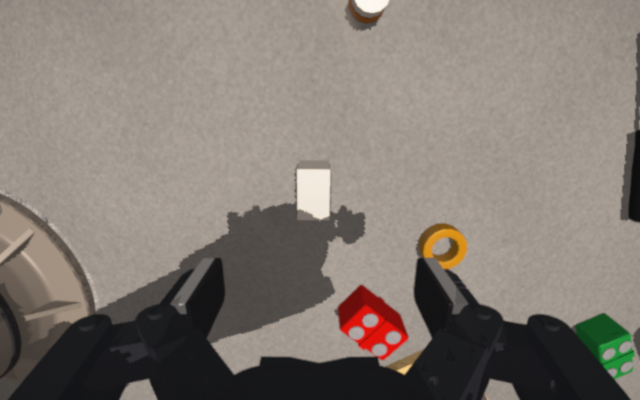

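Run:
```python
from h import *
import pickle
t=cv2.imread("pics/w16.png")
s=pickle.load(open("pics/w16.pkl","rb"));T=wristT(s)
hsv=cv2.cvtColor(t,cv2.COLOR_BGR2HSV);V=hsv[:,:,2].astype(int)
w=np.zeros(V.shape,bool);w[150:230,285:345]=1
for c,a,l in blobs(w&(V>215),200): print(c,a,rect_of("wrist",l,.046,T))
for thr in(195,205): 
  for c,a,l in blobs(w&(V>thr),200): print(thr,c,a,rect_of("wrist",l,.046,T))
print(V[185:200:5,290:340:2])
```

```text
[313.5719323  191.25811001] 1418 ((432.5968017578125, -14.043886184692383), (45.62547302246094, 28.550344467163086), 68.03907775878906)
195 [313.56632997 191.27272727] 1485 ((432.6174011230469, -14.10883903503418), (45.77341842651367, 29.09632110595703), 69.13428497314453)
205 [313.63071672 191.14334471] 1465 ((432.68328857421875, -14.134048461914062), (45.773048400878906, 28.789356231689453), 69.13314056396484)
[[164 162 142 135 238 242 242 242 242 242 242 242 243 243 243 243 243 243
  243 241 177 160 164 160 162]
 [167 161 126 126 237 242 242 242 242 242 242 242 242 242 242 242 242 242
  242 238 155 161 168 171 167]
 [164 165 137 134 236 241 242 241 241 241 241 242 242 242 242 242 242 242
  242 237 166 167 169 167 166]]
```

Run:
```python
from h import *
go(432.5,-14.3,60,-21.2)
```

```text
turn [-0.0023  0.0009  0.0058] shift cm [-0.68 -0.5  12.86] dist 12.9 deg 0.4
```

>>> play_rows([
  [-0.002,0,0.006,-0.68,-0.5,4,1],
  [-0.002,0,0.006,-0.68,-0.5,8,1],
  [-0.002,0,0.006,-0.68,-0.5,11,1],
  [-0.002,0,0.006,-0.68,-0.5,12.5,1],
  [-0.002,0,0.006,-0.68,-0.5,12.5,1],
  [-0.002,0,0.006,-0.68,-0.5,12.5,1],
])

```text
time: 23.2
position: [0.433, -0.0144, 0.0642]
tcp_rot: [2.595, 1.771, -0.0]
contact_force: [0.1, -0.1, 0.3]
grip_width: 0.0856
```

Run:
```python
from h import *
go(432.5,-14.3,10,-21.2)
```

```text
turn [ 0.      0.0003 -0.0029] shift cm [-0.01 -0.05  5.42] dist 5.4 deg 0.2
```

>>> play_rows([
  [0,0,0,0,-0.04,2,1],
  [0,0,0,0,-0.04,4,1],
  [0,0,0,0,-0.04,5.3,1],
  [0,0,0,0,-0.04,5.4,0.5],
  [0,0,0,0,-0.04,5.4,0],
  [0,0,0,0,-0.04,5.4,-0.5],
  [0,0,0,0,-0.04,5.4,-1],
  [0,0,0,0,-0.04,5.4,-1],
  [0,0,0,0,-0.04,5.4,-1],
  [0,0,0,0,-0.04,5.4,-1],
], grip_force=40)

```text
time: 24.2
position: [0.4331, -0.0137, 0.0107]
tcp_rot: [2.595, 1.77, 0.002]
contact_force: [-3.6, 1.0, 15.4]
grip_width: 0.0295
```

Run:
```python
from h import *
s=read_state();print(s['position'],s['grip_width'],s['contact_force'],R.from_rotvec(s['tcp_rot']).as_matrix()[:,1])
```

```text
[ 0.43311048 -0.01372428  0.01066666] 0.02953014684981878 [-3.56045861  0.98155726 15.3693464 ] [ 0.93094325 -0.36516222  0.00110244]
```

>>> play_rows([
  [0,0,0,0,0,-3,-1],
  [0,0,0,0,0,-7,-1],
  [0,0,0,0,0,-12,-1],
  [0,0,0,0,0,-17,-1],
  [0,0,0,0,0,-20,-1],
  [0,0,0,0,0,-20,-1],
])

```text
time: 24.8
position: [0.4343, -0.0135, 0.2134]
tcp_rot: [-2.595, -1.77, -0.011]
contact_force: [0.7, 0.2, -3.4]
grip_width: 0.0297
```

Run:
```python
from h import *
snap('w17')
a=np.radians(9.2);ex=np.array([np.cos(a),np.sin(a)]);ey=np.array([-ex[1],ex[0]]);c=np.array([399.1,-340.1])
def rel(u,z):
    P=onplane("top",u,z)[:,:2]*1000; d=P-c; print(P.round(1).tolist(),np.c_[d@ex,d@ey].round(1).tolist())
# c3 crop /4 + (410,200)
k=lambda l:np.array(l)/4+np.array([410,200])-.4
rel(k([[108,93],[240,66]]),.070)   # stop top far edge? 
rel(k([[110,107],[250,78]]),.070)
rel(k([[178,368],[332,334]]),.067) # lamp front edge sides at mid height
rel(k([[255,347]]),.120)
rel(k([[72,88],[268,55],[160,507]]),.015)
```

```text
t 24.8 [ 0.4343 -0.0135  0.2134] [-0.98  0.02  0.9   2.18 -0.02  0.95 -0.44]
[[510.1, -266.6], [525.3, -350.5]] [[121.3, 54.8], [123.0, -30.4]]
[[501.3, -267.4], [517.7, -356.3]] [[112.6, 55.4], [114.5, -34.9]]
[[341.6, -301.1], [359.3, -397.6]] [[-50.6, 47.7], [-48.5, -50.4]]
[[351.8, -334.0]] [[-45.7, 13.6]]
[[521.9, -255.6], [541.0, -385.5], [256.4, -298.1]] [[134.7, 63.8], [132.8, -67.5], [-134.2, 64.3]]
```

View pics/w17.png

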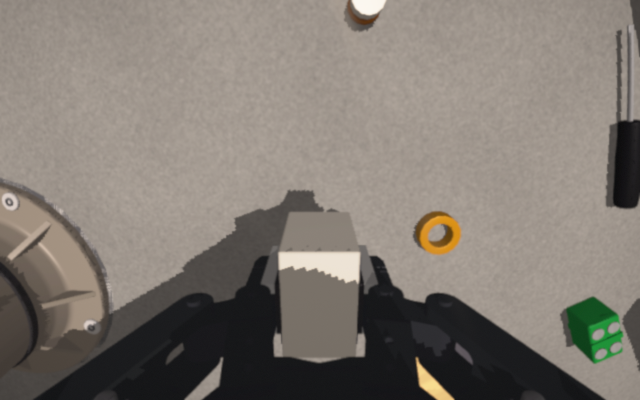

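Run:
```python
from h import *
import pickle
t=cv2.imread("pics/w17.png")
s=pickle.load(open("pics/w17.pkl","rb"));T=wristT(s);TT=toolT(s)
P=onplane("wrist",[[278,251],[360,251],[280,357],[361,357]],s['position'][2]+.046-.0107,T)
print(((P-TT[:3,3])@TT[:3,:3]*1000).round(1))
cv2.imwrite("pics/c17.png",cv2.resize(t[200:370,250:390],None,fx=3.5,fy=3.5,interpolation=2))
sc=cv2.imread("pics/scene0.png");cv2.imwrite("pics/s2.png",cv2.resize(sc[200:330,70:225],None,fx=4.5,fy=4.5,interpolation=2))
```

```text
[[ 22.8 -14.  -35.2]
 [ 22.7  15.3 -35.1]
 [-24.4 -15.1 -35.5]
 [-24.6  17.7 -35.4]]
```

View pics/c17.png

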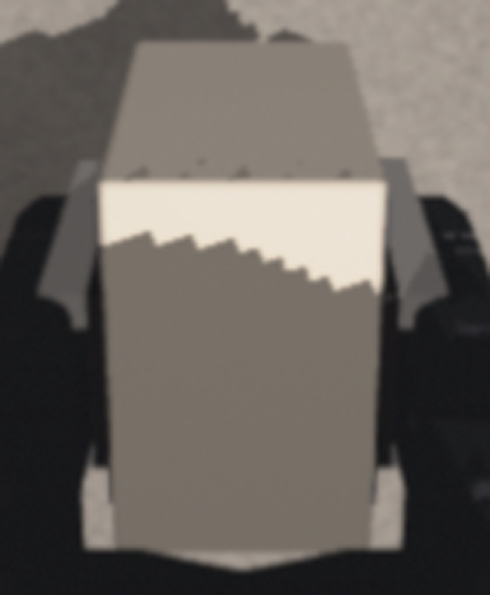

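View pics/s2.png

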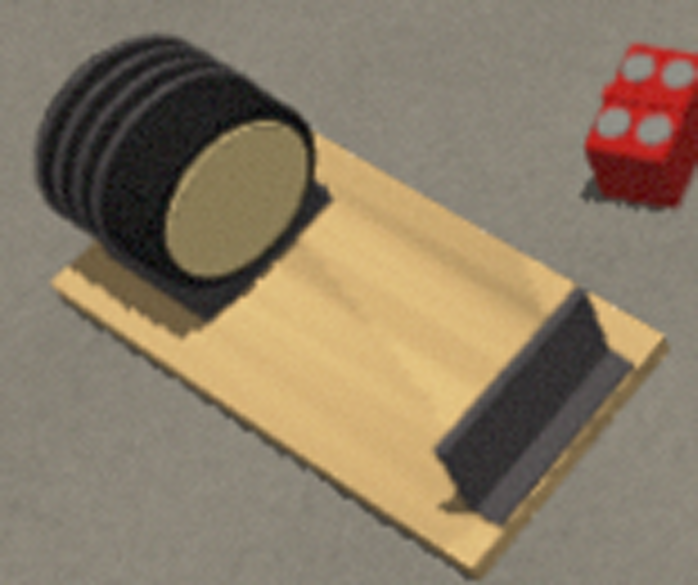

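Run:
```python
from h import *
go(446,-430,230,9.2)
```

```text
turn [ 0.0032 -0.004  -0.5334] shift cm [-38.34  16.37  -2.  ] dist 41.7 deg 30.6
```

>>> play_rows([
  [0.003,-0.004,-0.53,-38.3,16.4,-2,-1],
  [0.003,-0.004,-0.53,-38.3,16.4,-2,-1],
  [0.003,-0.004,-0.53,-38.3,16.4,-2,-1],
  [0.003,-0.004,-0.53,-38.3,16.4,-2,-1],
  [0.003,-0.004,-0.53,-38.3,16.4,-2,-1],
  [0.003,-0.004,-0.53,-38.3,16.4,-2,-1],
  [0.003,-0.004,-0.53,-38.3,16.4,-2,-1],
  [0.003,-0.004,-0.53,-38.3,16.4,-2,-1],
  [0.003,-0.004,-0.53,-38.3,16.4,-2,-1],
  [0.003,-0.004,-0.53,-38.3,16.4,-2,-1],
])

```text
time: 25.85
position: [0.4438, -0.4333, 0.228]
tcp_rot: [-2.042, -2.384, 0.01]
contact_force: [1.1, 0.5, -1.0]
grip_width: 0.0293
```

>>> play_rows([
  [0,0,0,0,0,0,-1],
])

```text
time: 25.95
position: [0.4424, -0.4357, 0.2284]
tcp_rot: [-2.048, -2.381, 0.014]
contact_force: [-0.3, 0.5, -1.8]
grip_width: 0.0296
```

Run:
```python
from h import *
snap('w18')
go(446,-430,230,9.2)
```

```text
t 25.95 [ 0.4424 -0.4357  0.2284] [-0.    0.47  0.92  1.77 -0.41  1.1   1.2 ]
turn [-0.0071  0.0032 -0.0093] shift cm [ 0.25  0.34 -0.2 ] dist 0.5 deg 0.7
```

View pics/w18.png

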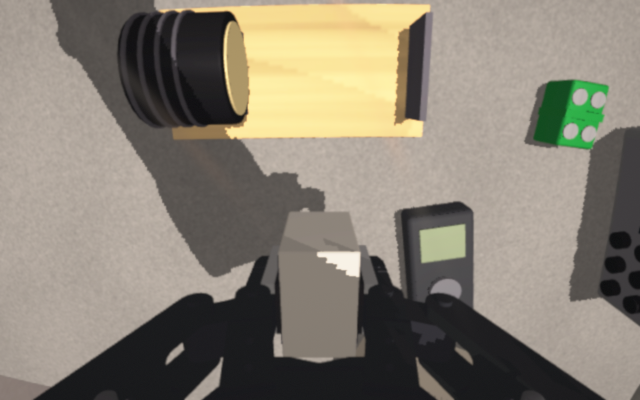

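Run:
```python
import cv2
t=cv2.imread("pics/w18.png")
cv2.imwrite("pics/c18a.png",cv2.resize(t[0:145,370:450],None,fx=4,fy=4,interpolation=2))
cv2.imwrite("pics/c18b.png",cv2.resize(t[0:145,110:270],None,fx=4,fy=4,interpolation=2))
```

```text
(no output)
```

View pics/c18a.png

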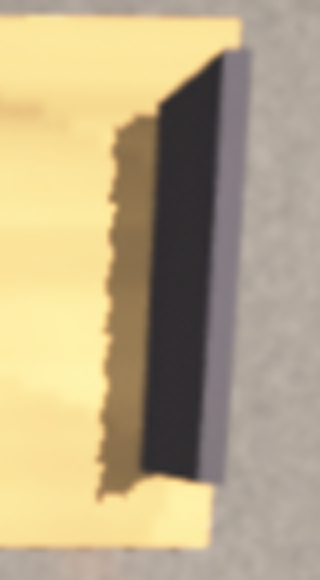

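View pics/c18b.png

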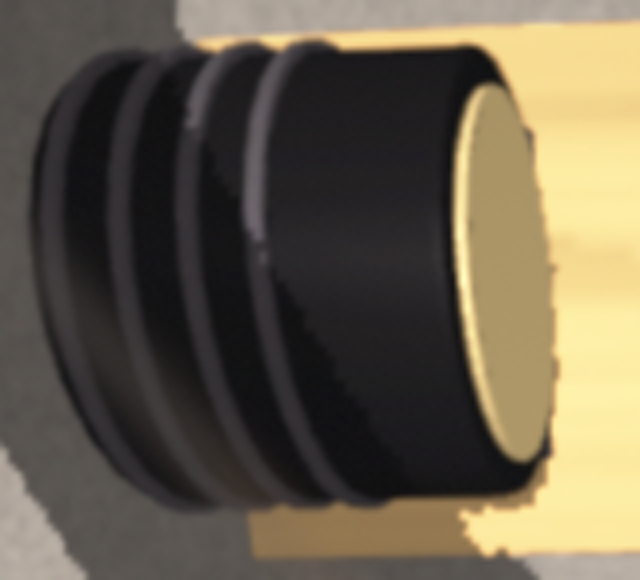

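Run:
```python
from h import *
import pickle
s=pickle.load(open("pics/w18.pkl","rb"));T=wristT(s)
A=lambda l:np.array(l)/4+np.array([370,0])-.4
B=lambda l:np.array(l)/4+np.array([110,0])-.4
t=cv2.imread("pics/w18.png")
def pr(n,u,z):
    P=onplane("wrist",u,z,T)[:,:2]*1000;print(n,P.round(1).tolist(),"mid",P.mean(0).round(1),"len",np.linalg.norm(P[1]-P[0]).round(1),"ang",np.degrees(np.arctan2(*(P[0]-P[1])[::-1])).round(2));return P
a=pr("stop bottom",A([[160,102],[142,470]]),.015)
b=pr("stop top",A([[225,52],[198,480]]),.070)
l=pr("lamp",B([[488,83],[522,462]]),.072)
e=pr("board end",A([[242,18],[210,547]]),.015)
p=pr("board far side",np.array([[430,4.5],[162,10]]),.015)
p=pr("board near side",np.vstack([A([[210,547]]),B([[255,556]])]),.015)
```

```text
stop bottom [[508.4, -277.5], [522.9, -366.1]] mid [ 515.7 -321.8] len 89.7 ang 99.29
stop top [[508.1, -278.7], [521.9, -365.5]] mid [ 515.  -322.1] len 87.9 ang 98.99
lamp [[349.4, -309.3], [363.6, -385.5]] mid [ 356.5 -347.4] len 77.6 ang 100.56
board end [[524.4, -255.2], [545.5, -382.9]] mid [ 535. -319.] len 129.5 ang 99.34
board far side [[524.4, -255.5], [262.6, -298.0]] mid [ 393.5 -276.8] len 265.3 ang 9.21
board near side [[545.5, -382.9], [279.7, -425.1]] mid [ 412.6 -404. ] len 269.1 ang 9.02
```

Run:
```python
from h import *
go(436.1,-333.9,160,9.2)
```

```text
turn [-0.0071  0.0032 -0.0093] shift cm [9.93 0.86 6.77] dist 12.0 deg 0.7
```

>>> play_rows([
  [-0.007,0.003,-0.009,5,0.4,0,-1],
  [-0.007,0.003,-0.009,8,0.8,2,-1],
  [-0.007,0.003,-0.009,9.9,0.9,5,-1],
  [-0.007,0.003,-0.009,9.9,0.9,6.8,-1],
  [-0.007,0.003,-0.009,9.9,0.9,6.8,-1],
  [-0.007,0.003,-0.009,9.9,0.9,6.8,-1],
])

```text
time: 26.6
position: [0.4383, -0.3311, 0.1614]
tcp_rot: [2.03, 2.396, 0.003]
contact_force: [-0.1, -1.1, -1.7]
grip_width: 0.0293
```

Run:
```python
from h import *
snap('w19')
go(436.1,-333.9,27,9.2)
```

```text
t 26.6 [ 0.4383 -0.3311  0.1614] [-0.18  0.42  0.9   2.   -0.42  0.92  1.11]
turn [0.0031 0.0006 0.0042] shift cm [-0.17 -0.32 13.49] dist 13.5 deg 0.3
```

View pics/w19.png

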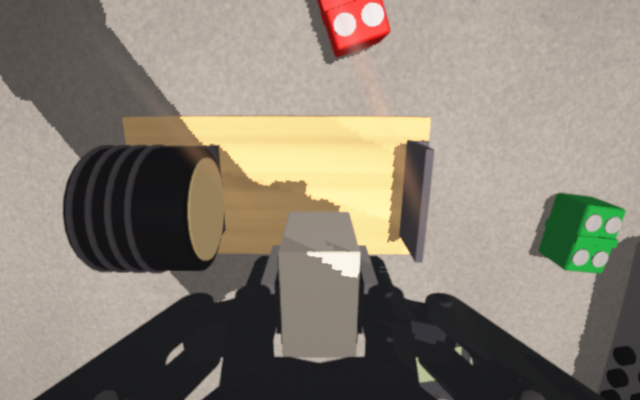

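>>> play_rows([
  [0.003,0,0.004,-0.17,-0.3,3,-1],
  [0.003,0,0.004,-0.17,-0.3,7,-1],
  [0.003,0,0.004,-0.17,-0.3,10,-1],
  [0.003,0,0.004,-0.17,-0.3,11.5,-1],
  [0.003,0,0.004,-0.17,-0.3,12,-1],
  [0.003,0,0.004,-0.17,-0.3,12,-1],
  [0.003,0,0.004,-0.17,-0.3,12,-1],
])

```text
time: 27.35
position: [0.4369, -0.3342, 0.0427]
tcp_rot: [2.035, 2.391, 0.001]
contact_force: [0.4, -0.3, -1.7]
grip_width: 0.0298
```

Run:
```python
from h import *
go(436.1,-333.9,26,9.2)
snap('w20')
```

```text
turn [0.0016 0.0013 0.0002] shift cm [ 0.04 -0.07  1.67] dist 1.7 deg 0.1
t 27.35 [ 0.4369 -0.3342  0.0427] [-0.02  0.59  0.73  2.06 -0.61  0.71  1.26]
```

View pics/w20.png

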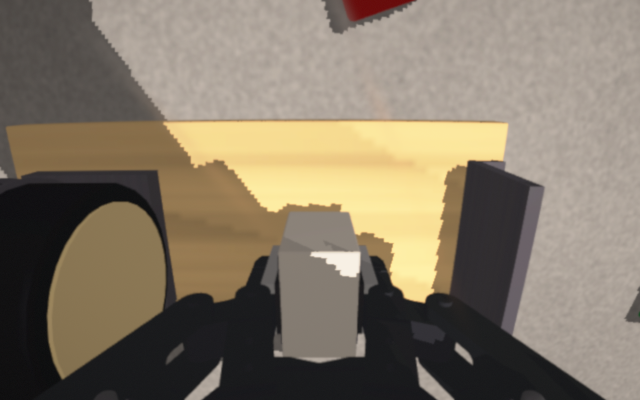

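>>> play_rows([
  [0.001,0.001,0,0.03,-0.06,0.5,-1],
  [0.001,0.001,0,0.03,-0.06,1,-1],
  [0.001,0.001,0,0.03,-0.06,1.4,-1],
  [0.001,0.001,0,0.03,-0.06,1.6,-1],
  [0.001,0.001,0,0.03,-0.06,1.7,-1],
  [0.001,0.001,0,0.03,-0.06,1.7,-1],
])

```text
time: 28.0
position: [0.4354, -0.3332, 0.0257]
tcp_rot: [-2.035, -2.391, -0.003]
contact_force: [-9.3, 11.5, 40.6]
grip_width: 0.0297
```

Run:
```python
from h import *
s=read_state();print(s['position'],s['contact_force'])
go(436.1,-333.9,25.7,9.2)
```

```text
[ 0.43543362 -0.33317878  0.02565331] [-9.32601976 11.48736448 40.56135187]
turn [ 0.0003 -0.0025 -0.    ] shift cm [-0.08  0.05 -0.  ] dist 0.1 deg 0.1
```

>>> play_rows([
  [0,0,0,0,0,-0.1,-1],
  [0,0,0,-0.06,0.04,-0.1,-1],
  [0,0,0,-0.06,0.04,-0.1,-1],
])

```text
time: 28.3
position: [0.4357, -0.3336, 0.0257]
tcp_rot: [-2.034, -2.391, -0.001]
contact_force: [-5.5, 7.0, 18.5]
grip_width: 0.0294
```

Run:
```python
from h import *
s=read_state();print(s['position'],s['contact_force'])
go(436.1,-333.9,25.7,9.2)
```

```text
[ 0.43570214 -0.33358946  0.02569951] [-5.4899793   7.01860893 18.54399723]
turn [-0.001  -0.0021  0.0002] shift cm [-0.04  0.03 -0.  ] dist 0.1 deg 0.1
```

>>> play_rows([
  [0,0,0,-0.04,0.03,-0.07,-1],
  [0,0,0,-0.04,0.03,-0.07,-1],
  [0,0,0,-0.04,0.03,-0.07,-1],
])

```text
time: 28.6
position: [0.4364, -0.3343, 0.0259]
tcp_rot: [-2.035, -2.392, 0.001]
contact_force: [-0.1, -0.8, -2.2]
grip_width: 0.0294
```

Run:
```python
from h import *
s=read_state();print(s['position'],s['contact_force'])
```

```text
[ 0.4363592  -0.33425733  0.02592426] [-0.12881506 -0.79348523 -2.24384923]
```

Just resting or within a few tenths of a millimetre. Release and rise.

>>> play_rows([
  [0,0,0,0,0,0.02,-0.2],
  [0,0,0,0,0,0.02,0.1],
  [0,0,0,0,0,0,0.5],
  [0,0,0,0,0,0,0.5],
  [0,0,0,0,0,-3,0.5],
  [0,0,0,0,0,-8,0.5],
  [0,0,0,0,0,-13,1],
  [0,0,0,0,0,-18,1],
  [0,0,0,0,0,-20,1],
  [0,0,0,0,0,-20,1],
])

```text
time: 29.6
position: [0.4378, -0.3351, 0.229]
tcp_rot: [2.033, 2.391, 0.003]
contact_force: [0.8, -0.1, -1.5]
grip_width: 0.0859
```

Run:
```python
from h import *
snap('w21')
```

```text
t 29.6 [ 0.4378 -0.3351  0.229 ] [-0.25  0.34  0.99  1.93 -0.33  1.04  1.04]
```

View pics/w21.png

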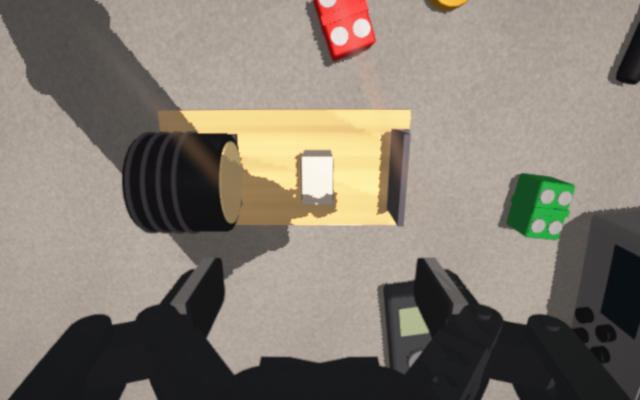

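Run:
```python
import cv2
t=cv2.imread("pics/w21.png")
cv2.imwrite("pics/c21.png",cv2.resize(t[100:235,220:420],None,fx=4,fy=4,interpolation=2))
```

```text
(no output)
```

View pics/c21.png

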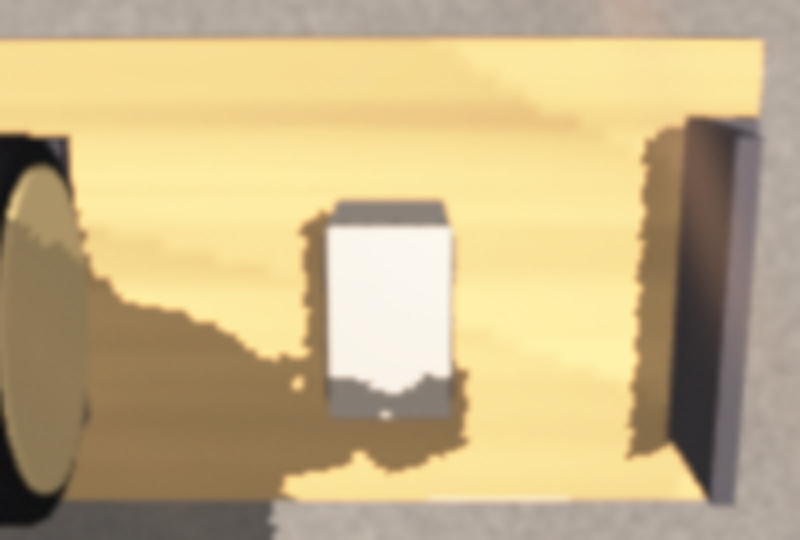

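Run:
```python
from h import *
import pickle
s=pickle.load(open("pics/w21.pkl","rb"));T=wristT(s)
A=lambda l:np.array(l)/4+np.array([220,100])-.4
def P(u,z): return onplane("wrist",A(u),z,T)[:,:2]*1000
c=P([[326,226],[451,226],[328,416],[450,416]],.061)
sb=P([[686,118],[668,440]],.015);st=P([[737,136],[709,502]],.070);l=P([[43,165],[40,495]],.072)
be=P([[764,40],[710,501]],.015);fs=P([[10,39],[764,40]],.015)
print("cell",c.mean(0),np.linalg.norm(c[0]-c[1]),np.linalg.norm(c[0]-c[2]),np.degrees(np.arctan2(*(c[1]-c[0]+c[3]-c[2])[::-1])),np.degrees(np.arctan2(*(c[0]-c[2])[::-1]))-90,np.degrees(np.arctan2(*(c[1]-c[3])[::-1]))-90)
for n,q in(("sb",sb),("st",st),("lamp",l),("be",be),("farside",fs)): print(n,q.mean(0),np.linalg.norm(q[0]-q[1]),np.degrees(np.arctan2(*(q[0]-q[1])[::-1])))
m=((sb+st)/2).mean(0);L=l.mean(0);o=(m+L)/2;a=np.radians(9.2);ex=np.array([np.cos(a),np.sin(a)]);ey=np.array([-ex[1],ex[0]])
print("gap",(m-L)@ex,"axis",np.degrees(np.arctan2(*(m-L)[::-1])),"cell rel",(c.mean(0)-o)@ex,(c.mean(0)-o)@ey, "from stop",(m-c.mean(0))@ex)
```

```text
cell [ 436.89376328 -335.59269468] 29.615744199985922 47.19806681778913 9.161048293672582 8.938241069851358 9.58675641874629
sb [ 515.48205421 -322.94644134] 90.7027027707545 99.47730521562123
st [ 514.61588177 -321.59963987] 88.86522342205791 98.96323324968375
lamp [ 356.33428213 -349.00921074] 80.10188549516612 94.28242786341234
be [ 531.6608723 -319.4534229] 130.05384012789617 96.70502955315699
farside [ 425.97579449 -270.62477074] 198.69921962252363 -170.87630521227217
gap 160.947632848969 axis 9.561948451104877 cell rel 1.1944174358314956 -0.14439129470213755 from stop 79.279398988653
```

Run:
```python
from h import *
t=read_camera("scene")[:,:,::-1];cv2.imwrite("pics/s3.png",t)
t2=read_camera("top")[:,:,::-1];cv2.imwrite("pics/t3.png",t2)
cv2.imwrite("pics/s3c.png",cv2.resize(t[70:160,290:400],None,fx=6,fy=6,interpolation=2))
```

```text
(no output)
```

View pics/s3.png

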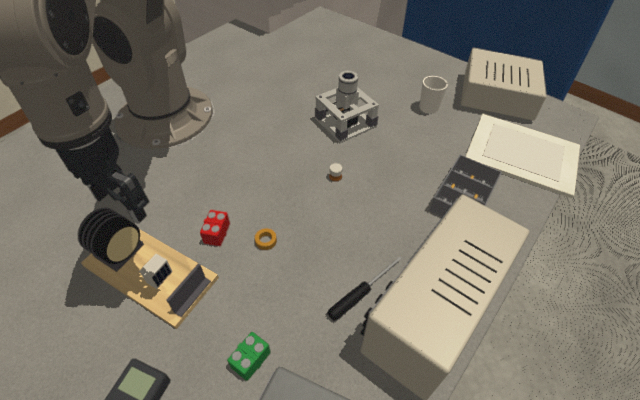

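View pics/s3c.png

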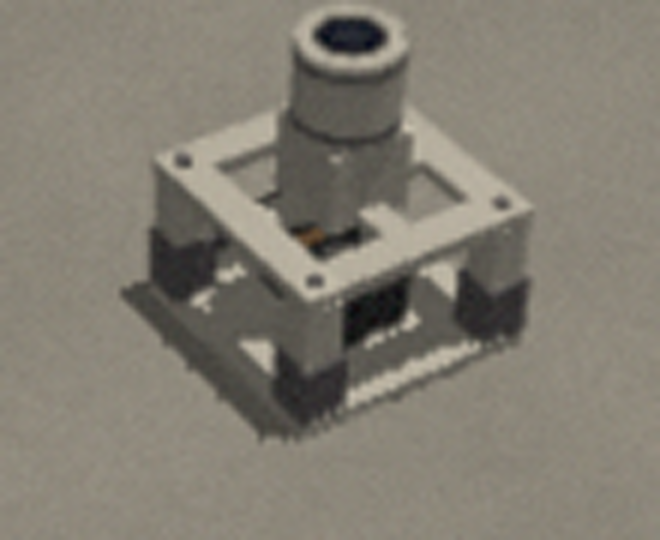

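View pics/t3.png

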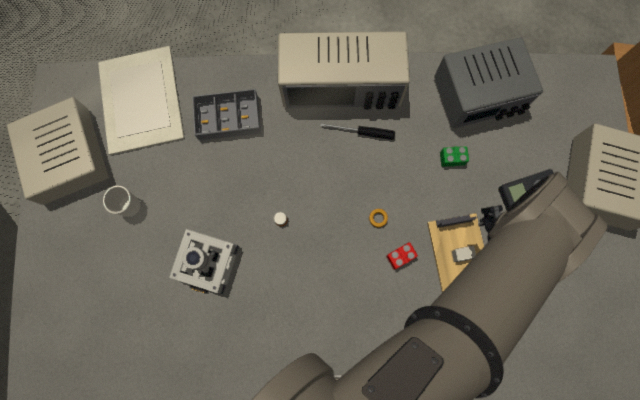

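The stack stands square, with the shoulders on the towers and the camera lens up at scene (348,76). The cell is upright between lamp and stop at (157,270). The jar (280,218) and tape (378,217) are at the same top-view pixels as at the start, and the arm is clear.

Run:
```python
from h import *
s=read_state();print(s['time'],s['position'],s['joint_vel'].round(3))
print(sign_off())
```

```text
29.75 [ 0.43638793 -0.33386881  0.22535653] [ 0.008  0.014 -0.006  0.006  0.     0.001 -0.   ]
the job is handed in; nothing more can be done
None
```

The bench is ready and the job is handed in at 29.75 s of the 104 s allowed. I worked in the order asked: battery pack, upper frame, star camera, then sun cell.

My last checks from the pictures:

- **Battery pack:** it lies along the deck from the connector edge to the opposite edge, about 1 mm and 0.1° from the deck's centre and direction.
- **Upper frame:** all four corner screws fit the fully-home height to about 0.1 mm. The frame's centre and angle are within 0.5 mm and 0.1° of the base. The side view shows the shoulders sitting on the towers.
- **Star camera:** it stands lens up, about 0.5 mm from the centre of the mount block.
- **Sun cell:** it stands upright and is square to the lamp within about 0.5°. It is roughly 1 mm or less from the midpoint, and its sideways offset was too small to measure. The lamp-to-stop gap measured 160.9 mm against the 160 mm given.
- **Left alone:** the jar, the tape and the red and green look-alikes show no movement in the top view.

**Force while setting the cell:** pressing the cell onto the board briefly gave about 40.6 N vertically (about 43 N in all) at the wrist. Nothing else appeared to be touching, so I take that load as going through the held cell rather than the arm or gripper body. I backed off before releasing it.

**Weaker check:** the lamp face's edges were harder to read, and their angle was about 5° off in the last view. I therefore took squareness from the stop plate and the board edges, which agreed with each other in the view taken before placing the cell.

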